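# Refit the heat sinks to the repaired boards

### The job

Four circuit boards on the repair bench are waiting for their finned aluminium heat sinks. Set each heat sink down (do not drop it), fins up, centred and square, on the bare chip that is the same size as its base (smallest sink on the smallest chip, and so on up to the largest; the fins may run either way). Leave the black relay block and the round capacitor standing where they are.

Things in the scene. Friction and masses are not known exactly. Their poses are not given: they have to be found in the camera images.
- sink_28: loose heat sink, the smallest of four: bare aluminium block with upright parallel fins, 28 x 28 mm and 30 mm tall, base 6 mm thick; may be gripped across either pair of parallel sides. Origin at the centre of its underside, z up, fins run along its x; it starts upright on the bench (z = 0), base down.
- sink_38: loose heat sink, the second smallest of four: bare aluminium block with upright parallel fins, 38 x 38 mm and 30 mm tall, base 6 mm thick; may be gripped across either pair of parallel sides. Origin at the centre of its underside, z up, fins run along its x; it starts upright on the bench (z = 0), base down.
- sink_48: loose heat sink, the second largest of four: bare aluminium block with upright parallel fins, 48 x 48 mm and 30 mm tall, base 6 mm thick; may be gripped across either pair of parallel sides. Origin at the centre of its underside, z up, fins run along its x; it starts upright on the bench (z = 0), base down.
- sink_58: loose heat sink, the largest of four: bare aluminium block with upright parallel fins, 58 x 58 mm and 30 mm tall, base 6 mm thick; may be gripped across either pair of parallel sides. Origin at the centre of its underside, z up, fins run along its x; it starts upright on the bench (z = 0), base down.
- board_28: fixed green circuit board on a black carrier 96 x 96 mm, board top 8 mm above the bench. In its middle a square steel chip lid, the smallest of the four, 28 x 28 mm, flat top 11 mm above the bench. Origin: centre of the carrier's underside, below the chip's centre; x, y along the edges of board and chip. Small parts along its y edges (over 35 mm out) reach 13 mm above the bench.
- board_38: fixed green circuit board on a black carrier 96 x 96 mm, board top 8 mm above the bench. In its middle a square steel chip lid, the second smallest of the four, 38 x 38 mm, flat top 11 mm above the bench. Origin: centre of the carrier's underside, below the chip's centre; x, y along the edges of board and chip. Small parts along its y edges (over 35 mm out) reach 13 mm above the bench.
- board_48: fixed green circuit board on a black carrier 96 x 96 mm, board top 8 mm above the bench. In its middle a square steel chip lid, the second largest of the four, 48 x 48 mm, flat top 11 mm above the bench. Origin: centre of the carrier's underside, below the chip's centre; x, y along the edges of board and chip. Small parts along its y edges (over 35 mm out) reach 13 mm above the bench.
- board_58: fixed green circuit board on a black carrier 96 x 96 mm, board top 8 mm above the bench. In its middle a square steel chip lid, the largest of the four, 58 x 58 mm, flat top 11 mm above the bench. Origin: centre of the carrier's underside, below the chip's centre; x, y along the edges of board and chip. Small parts along its y edges (over 35 mm out) reach 13 mm above the bench.
- relay: loose smooth black plastic relay block, 30 x 30 mm and 34 mm tall, no fins, standing on the bench; not to be moved. Origin at the centre of its underside, z up.
- capacitor: loose black round capacitor can with a silver top, 32 mm diameter and 36 mm tall, standing on the bench; not to be moved. Origin at the centre of its underside, z up.
There are look-alikes about, which are no part of the job. What is shaped like the sink_28 but purple is not meant.

How it is judged:
By the outcome, as a careful person would: the job done as asked, in the order asked, and still so for the second after the job is handed in, with the robot touching nothing.
It also fails if it takes over 93 s, if anything falls off the work surface, if the arm or the gripper's body presses on something with over 40 N, if the wrist force passes 120 N, or if a joint passes its speed limit or range.

### The arm

A 7-joint arm with a two-finger parallel gripper is mounted at the origin on the work surface. World frame = base frame: x ahead of the robot, y to its left, z up, the work surface at z = 0. Lengths are in m, angles in rad, forces in N, time in s.
With the tool pointing down it reaches from about 0.4 to 0.85 m from the base axis. Payload 4.5 kg.
Tool frame: the origin (TCP) lies midway between the tips of the shut fingers; the grasp point (between the pads) lies 19 mm behind it; z points along the fingers, y is the direction in which the jaws open and shut (so a half turn about z gives the same grasp; the last joint's range is limited). The gripper opens to 88 mm and grips with 3 to 60 N. Pads are 18 mm wide; open, the fingers measure 123 mm over their backs; the gripper's body (75 mm by 187 mm) begins 45 mm behind the grasp point.
Start: joints at [1.381, 0.689, -0.195, 1.565, 0.157, 0.902, -0.215], TCP at [0.139, -0.609, 0.239] pointing down, gripper open.
Joint ranges: [-3.01, 3.01], [-0.46, 2.08], [-1.47, 1.51], [0.13, 2.56], [-1, 4.14], [0.04, 2.09], [-2.66, 2.66]. Speed limits (rad/s): [2.57, 2.57, 3.14, 3.14, 3.14, 3.14, 3.14].

### API

Orientations are given as a unit quaternion [x, y, z, w].
In Python, from plant import r gives the robot as it stands. The module is installed in compiled form; this text tells all that it offers.
- The arm moves only by the tool carry_out, never from a script. Its argument "commands" is a list of rows, each a list of 6 numbers: the shift along the tool's x, y, z in m, then the turn, a rotation vector about the tool's x, y, z in degrees. In form: [[dx, dy, dz, wx, wy, wz], ...]. A call has 1 to 12 rows; each row is the pose to reach, as a shift and turn from the pose commanded when the call began, along the tool's axes at that moment; what a row does not reach only later rows make up. A row lasts 1/10 s, in which the tool goes at most 50 mm and 8.59 degrees, less where a joint would pass 70% of its speed; a pose out of reach is approached as far as the arm can. A call with a gripper value outside its range is refused whole. "fingers" is the closure in counts, from 0 (fully open) to 255 (shut), set as the call begins (left out, the last holds). The fingers move at their own pace and stop on an object; "grip_force" is the grip in N (left out, the last holds). Time passes only in rows, so rows that repeat a pose let the fingers close. It gives the time, the measured TCP pose, the force and the opening at its end, in the units of the state.
- r.get_state(): the state, without advancing time (a new reading comes with each control period).
- r.snapshot(name): name is "side" or "top" or "wrist"; returns a dict with "img" (420x560x3 uint8, blue, green, red), "intrinsics" (3x3 intrinsics, pixels), "k1" (the pictures are not rectified: a ray, as slopes to the right and down, at radius r is drawn at 1 + k1 r^2 times it, then the intrinsics apply), "extrinsics" (4x4, takes a point from camera to world coordinates); the wrist camera has in their place "tool_from_camera" (4x4, takes a point from camera to tool coordinates, whose origin is the TCP and whose axes are the flange's). Camera axes: x right, y down, z forward; pixel columns grow to the right and rows downward; lengths in m; the calibration is good to about 2 mm. A picture is of the moment at which its call begins: read the wrist's pose just before it. There is no depth.
- r.finish_job(): hands the job in, once; it reports no verdict.
Trained networks look in a picture, given as the dict that the camera call returned (one of the last four; its "shot" number tells which), for a name from the list of things; names that differ only in an ending like _2 or _b are one class to them, and where a whole thing is asked for, a point or a joint stands for the part that bears it (a point fixed in the world has none). Each returns a list of dicts, best first, with "p" (0 to 1); they miss things now and then, are a little off and sometimes report something else, mostly with a low value. They report only what shows in the picture. A call takes as long as a camera call. They do not tell look-alikes from the thing itself.
- r.spot_in(picture, label): "xyz" ([x, y, z] in m, in world coordinates, good to about 4 mm: the middle of the surface that is visible of it).
- r.spot_point(picture, label): "xyz" ([x, y, z] in m, in world coordinates, good to about 4 mm: a listed point, or the origin of a listed thing).
The state is a dict: "clock": time; "q": joint angles; "qd": joint speeds; "joint_torque": joint torques, N m; "tool_pos": TCP position; "eef_rot": TCP orientation; "contact_force": force on the tool from outside, world axes, zero at the start; "moment": the same for the moment, N m; "opening": opening from 0.0 (shut) to 1.0 (fully open).
Only numpy, scipy, OpenCV 4.12 (cv2) and the standard library are available. Lean on these libraries where they do the work, as an engineer would, in place of code of your own. Each camera call takes 0.05 s, during which the arm holds its last target.

## Working session

There is one attempt and no reset: what is moved stays moved. The work goes in short steps, Python scripts to look and compute and a tool call to move; the robot and the scene stay as the last step left them, time stands still between calls to the robot, and variables do not carry over. Pictures are saved under pics/ and viewed, and the job is handed in when it is done.

Besides the shell and the picture viewer there is one more tool, called after ">>>" as name(argument=value, ...) on one line, values as JSON. carry_out: Moves the arm, as the interface text tells. Its arguments: {"type":"object","properties":{"commands":{"type":"array","items":{"type":"array","items":{"type":"number"}}},"fingers":{"type":"number"},"grip_force":{"type":"number"}},"required":["commands"]}

```bash
mkdir -p pics
cat > h.py <<'E'
import numpy as np, cv2, json
from scipy.spatial.transform import Rotation as R
from plant import r
E
python3 - <<'E'
from h import *
s=r.get_state()
for k in ("clock","tool_pos","eef_rot","contact_force","opening"): print(k,s[k])
for n in ("top","side","wrist"):
    p=r.snapshot(n); cv2.imwrite(f"pics/{n}0.png",p["img"]); print(n,p["intrinsics"],p["k1"],p.get("extrinsics",p.get("tool_from_camera")),p["shot"])
    if n=="wrist": continue
    for l in ["sink_28","sink_38","sink_48","sink_58","board_28","board_38","board_48","board_58","relay","capacitor"]:
        print(l,[(np.round(d["xyz"],3).tolist(),round(d["p"],2)) for d in r.spot_point(p,l)][:5])
print(r.get_state()["clock"])
E
```

```text
clock 0.0
tool_pos [ 0.13850163 -0.60881638  0.23789227]
eef_rot [ 9.93741103e-01  1.11703897e-01 -1.78496915e-04 -9.09416761e-04]
contact_force [-0.38775333 -0.02124112  0.61685584]
opening 0.9976873218288554
top [[530.65146237   0.         280.54714623]
 [  0.         530.65146237 218.35112655]
 [  0.           0.           1.        ]] 0.04154260233576044 [[-0.01188324 -0.99862346  0.05108794  0.45633318]
 [-0.99974899  0.01089512 -0.01957679  0.02091133]
 [ 0.01899323 -0.05130775 -0.99850226  1.43464561]
 [ 0.          0.          0.          1.        ]] 1
sink_28 [([0.47, 0.206, 0.0], 0.83), ([0.457, 0.067, -0.0], 0.81), ([0.41, 0.335, 0.001], 0.72), ([0.457, -0.21, -0.001], 0.66), ([0.392, -0.165, -0.001], 0.52)]
sink_38 [([0.47, 0.206, 0.0], 0.83), ([0.457, 0.067, -0.0], 0.81), ([0.41, 0.335, 0.001], 0.72), ([0.457, -0.21, -0.001], 0.66), ([0.392, -0.165, -0.001], 0.52)]
sink_48 [([0.47, 0.206, 0.0], 0.83), ([0.457, 0.067, -0.0], 0.81), ([0.41, 0.335, 0.001], 0.72), ([0.457, -0.21, -0.001], 0.66), ([0.392, -0.165, -0.001], 0.52)]
sink_58 [([0.47, 0.206, 0.0], 0.83), ([0.457, 
[... 2073 characters left out ...]
.609, 0.122, 0.0], 0.74), ([0.57, 0.346, -0.001], 0.69)]
board_58 [([0.565, -0.361, 0.003], 0.92), ([0.64, -0.118, 0.002], 0.91), ([0.609, 0.122, 0.0], 0.74), ([0.57, 0.346, -0.001], 0.69)]
relay [([0.448, -0.084, -0.0], 0.49)]
capacitor [([0.433, -0.363, 0.002], 0.85)]
wrist [[363.4719479    0.         283.68843413]
 [  0.         363.4719479  204.79860124]
 [  0.           0.           1.        ]] -0.03707058846716928 [[ 8.20679617e-04 -9.59311998e-01 -2.82346980e-01  7.12973556e-02]
 [ 9.99999637e-01  8.51880498e-04  1.22549094e-05  1.76710768e-03]
 [ 2.28769604e-04 -2.82346888e-01  9.59312349e-01 -1.46008268e-01]
 [ 0.00000000e+00  0.00000000e+00  0.00000000e+00  1.00000000e+00]] 3
1.15
```

View images.

View pics/top0.png

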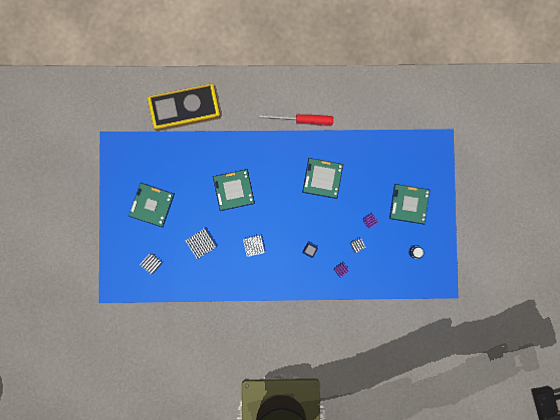

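View pics/side0.png

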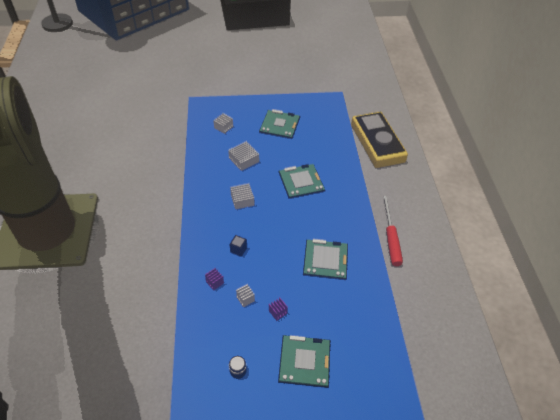

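Run:
```python
import cv2
im=cv2.imread("pics/top0.png")
a=cv2.resize(im[150:290,120:290],None,fx=4.4,fy=4.2,interpolation=cv2.INTER_CUBIC)
b=cv2.resize(im[150:290,280:450],None,fx=4.4,fy=4.2,interpolation=cv2.INTER_CUBIC)
cv2.imwrite("pics/ta.png",a);cv2.imwrite("pics/tb.png",b)
```

```text
(no output)
```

View pics/ta.png

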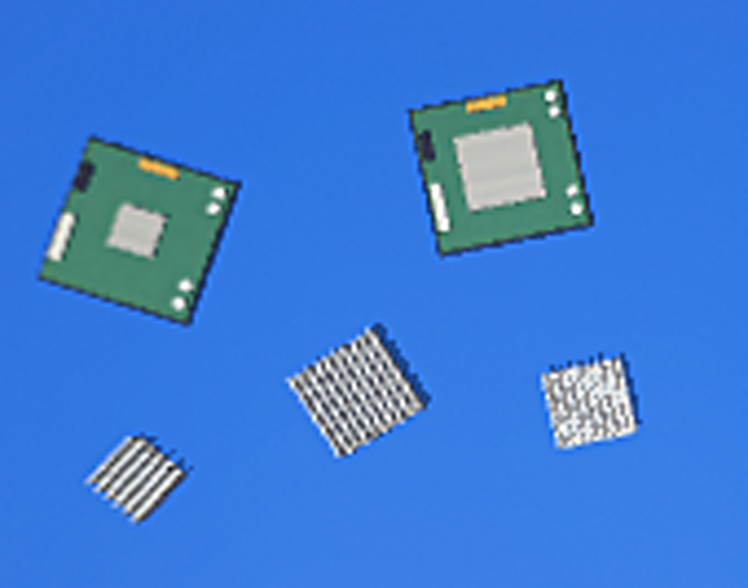

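View pics/tb.png

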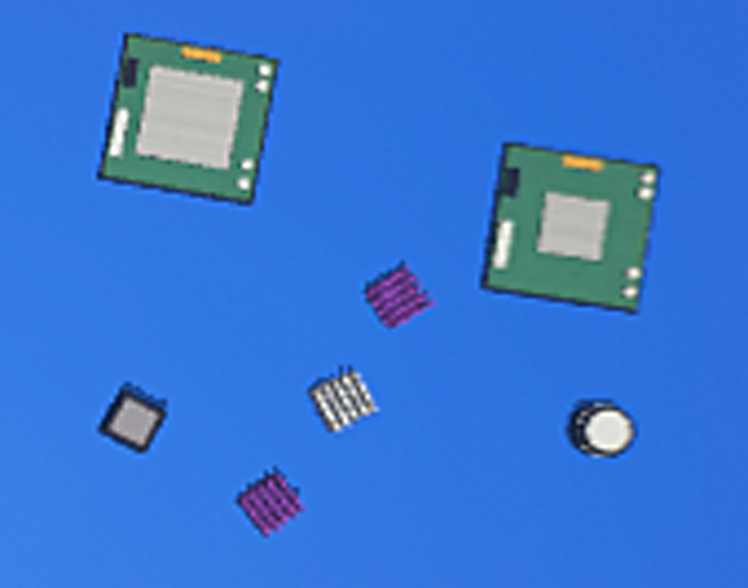

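View pics/wrist0.png

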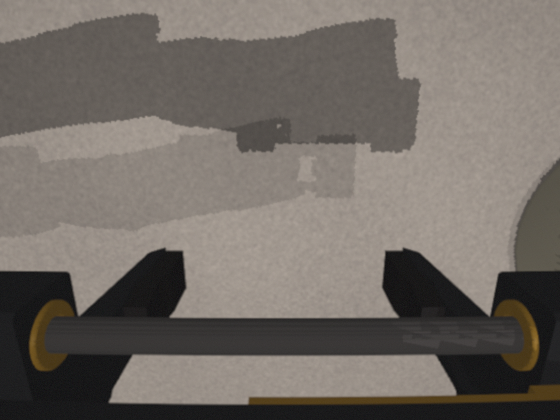

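```bash
cat >> h.py <<'E'
def rays(p,px,cam2w):
    K=p["intrinsics"];k1=p["k1"]
    d=(np.asarray(px,float)-K[[0,1],[2,2]])/K[0,0]
    u=d.copy()
    for _ in range(15): u=d/(1+k1*(u**2).sum(1,keepdims=True))
    return np.c_[u,np.ones(len(u))]@cam2w[:3,:3].T, cam2w[:3,3]
def onplane(p,px,cam2w,z):
    d,o=rays(p,px,cam2w); return (o+d*((z-o[2])/d[:,2:]))[:,:2]
def proj(p,P,cam2w):
    c=(np.asarray(P,float)-cam2w[:3,3])@cam2w[:3,:3]; u=c[:,:2]/c[:,2:]
    u=u*(1+p["k1"]*(u**2).sum(1,keepdims=True)); K=p["intrinsics"]
    return u*K[0,0]+K[[0,1],[2,2]]
def rect(xy):
    # min-area rect in mm, returns centre(m), size(mm), angle deg mod 90 in (-45,45]
    (c,s,a)=cv2.minAreaRect((np.asarray(xy)*1000).astype(np.float32))
    a=(a+45)%90-45
    return np.array(c)/1000,s,a
def toolT(s):
    T=np.eye(4);T[:3,:3]=R.from_quat(s["eef_rot"]).as_matrix();T[:3,3]=s["tool_pos"];return T
def yaw(s): 
    x=R.from_quat(s["eef_rot"]).as_matrix()[:,0];return np.degrees(np.arctan2(x[1],x[0]))
def goto(xyz,yawdeg):
    s=r.get_state();R0=R.from_quat(s["eef_rot"])
    a=np.radians(yawdeg);Rt=R.from_matrix(np.array([[np.cos(a),np.sin(a),0],[np.sin(a),-np.cos(a),0],[0,0,-1]]))
    d=R0.inv().apply(np.array(xyz)-s["tool_pos"]);w=np.degrees((R0.inv()*Rt).as_rotvec())
    n=max(np.linalg.norm(d)/.05,np.linalg.norm(w)/8.59)
    print("CMD",np.round(d,4).tolist(),np.round(w,2).tolist(),"rows>=%.1f"%n,"clock",round(s["clock"],2))
E
python3 - <<'E'
from h import *
p=r.snapshot("top");im=p["img"];E=p["extrinsics"]
hsv=cv2.cvtColor(im,cv2.COLOR_BGR2HSV)
blue=cv2.inRange(hsv,(95,120,60),(125,255,255))
m=np.zeros_like(blue);m[135:298,105:450]=255
m&=~blue
n,lab,st,c=cv2.connectedComponentsWithStats(m)
for i in range(1,n):
    if st[i,4]<60: continue
    big=st[i,4]>1000
    ys,xs=np.nonzero(lab==i)
    z=.008 if big else .03
    px=np.concatenate([np.c_[xs+a,ys+b] for a in(-.4,.4) for b in(-.4,.4)])
    c_,s_,a_=rect(onplane(p,px,E,z))
    print(st[i].tolist(),np.round(c_,4),np.round(s_,1),round(a_,1))
    if big:
        g=((lab==i)&(hsv[...,1]<60)&(hsv[...,2]>120)).astype(np.uint8)
        k,l2,s2,_=cv2.connectedComponentsWithStats(g); j=1+np.argmax(s2[1:,4]);ys,xs=np.nonzero(l2==j)
        px=np.concatenate([np.c_[xs+a,ys+b] for a in(-.4,.4) for b in(-.4,.4)])
        c_,s_,a_=rect(onplane(p,px,E,.011));print("   chip",np.round(c_,4),np.round(s_,1),round(a_,1))
E
```

```text
[303, 158, 40, 40, 1209] [ 0.6384 -0.1216] [97.5 97.1] -10.6
   chip [ 0.6387 -0.1219] [60.8 61.4] -11.2
[213, 170, 41, 41, 1218] [0.6091 0.1194] [97.1 96.9] 11.4
   chip [0.6089 0.1195] [51.8 51.4] 10.8
[129, 183, 45, 44, 1236] [0.5705 0.3398] [97.3 96.6] -19.2
   chip [0.5707 0.3402] [32.1 32.1] -18.3
[390, 184, 39, 40, 1190] [ 0.5657 -0.3556] [96.  96.2] -9.8
   chip [ 0.5654 -0.3564] [42.8 41.2] -9.4
[363, 214, 16, 14, 115] [ 0.5198 -0.2446] [32.3 33.3] 32.6
[185, 228, 31, 31, 514] [0.4651 0.2054] [63.4 63.3] 31.6
[243, 235, 22, 22, 347] [0.4571 0.0661] [51.5 51.7] 12.0
[351, 238, 15, 15, 131] [ 0.4553 -0.2097] [32.3 33.8] 25.6
[303, 244, 14, 13, 112] [ 0.4443 -0.0833] [32.5 30. ] -27.2
[410, 246, 14, 13, 136] [ 0.4351 -0.3656] [36.5 34. ] -1.5
[140, 254, 22, 20, 254] [0.4139 0.3358] [45.2 44.9] -41.2
[335, 263, 14, 14, 114] [ 0.3913 -0.1653] [30.8 32.1] 35.9
```

Run:
```python
from h import *
goto([.4553,-.2097,.16],115.6)
```

```text
CMD [0.3974, -0.3195, 0.0787] [0.0, 0.0, -102.78] rows>=12.0 clock 1.2
```

>>> carry_out(commands=[[0.3974, -0.3195, 0.0787, 0, 0, -102.8], [0.3974, -0.3195, 0.0787, 0, 0, -102.8], [0.3974, -0.3195, 0.0787, 0, 0, -102.8], [0.3974, -0.3195, 0.0787, 0, 0, -102.8], [0.3974, -0.3195, 0.0787, 0, 0, -102.8], [0.3974, -0.3195, 0.0787, 0, 0, -102.8], [0.3974, -0.3195, 0.0787, 0, 0, -102.8], [0.3974, -0.3195, 0.0787, 0, 0, -102.8], [0.3974, -0.3195, 0.0787, 0, 0, -102.8], [0.3974, -0.3195, 0.0787, 0, 0, -102.8], [0.3974, -0.3195, 0.0787, 0, 0, -102.8], [0.3974, -0.3195, 0.0787, 0, 0, -102.8]], fingers=110)

```text
clock: 2.4
tool_pos: [0.4581, -0.206, 0.1601]
eef_rot: [0.527, 0.85, 0.001, 0.001]
contact_force: [-0.8, -0.4, 0.3]
opening: 0.57
```

```bash
cat >> h.py <<'E'
def look(name):
    s=r.get_state();p=r.snapshot("wrist");C=toolT(s)@p["tool_from_camera"]
    cv2.imwrite(f"pics/{name}.png",p["img"])
    print("t",round(s["clock"],2),"pos",np.round(s["tool_pos"],4),"yaw",round(yaw(s),2),"open",round(s["opening"]*88,1),"F",np.round(s["contact_force"],1),"q",np.round(s["q"],2))
    return s,p,C
def blobs(p,C,z,zmin_area=300,col="notblue",roi=None):
    hsv=cv2.cvtColor(p["img"],cv2.COLOR_BGR2HSV)
    m=~cv2.inRange(hsv,(95,120,50),(125,255,255))
    if col=="chip": m=((hsv[...,1]<60)&(hsv[...,2]>110)).astype(np.uint8)*255
    if col=="board": m=cv2.inRange(hsv,(60,60,40),(92,255,255))
    n,lab,st,c=cv2.connectedComponentsWithStats(m)
    for i in range(1,n):
        if st[i,4]<zmin_area: continue
        ys,xs=np.nonzero(lab==i); px=np.concatenate([np.c_[xs+a,ys+b] for a in(-.4,.4) for b in(-.4,.4)])
        c_,s_,a_=rect(onplane(p,px,C,z)); print(col,st[i].tolist(),np.round(c_,4),np.round(s_,1),round(a_,1))
E
python3 - <<'E'
from h import *
s,p,C=look("w1"); blobs(p,C,.03)
E
```

```text
t 2.4 pos [ 0.4581 -0.206   0.1601] yaw 116.34 open 50.2 F [-0.8 -0.4  0.3] q [ 0.68  0.7  -0.56  2.    0.64  0.62  0.15]
notblue [0, 0, 560, 420, 104305] [ 0.4751 -0.2503] [561.7 373.8] 26.2
notblue [313, 2, 58, 63, 2044] [ 0.4415 -0.0857] [33.8 29.8] -29.3
notblue [202, 84, 48, 46, 1506] [ 0.3899 -0.1668] [31.2 29.4] 36.5
notblue [436, 113, 124, 147, 10680] [ 0.6195 -0.1239] [88.5 90.6] -10.7
notblue [258, 173, 38, 43, 1514] [ 0.4524 -0.2101] [29.6 34.8] 26.9
```

View pics/w1.png

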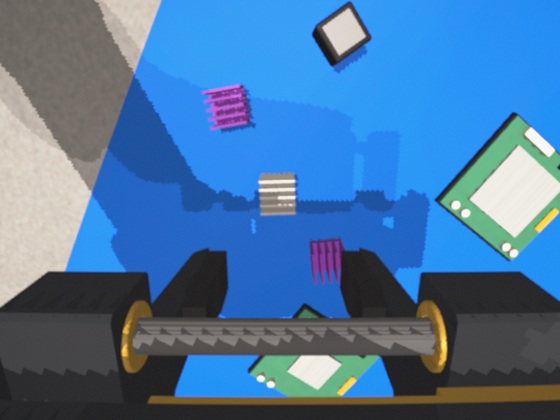

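```bash
cat >> h.py <<'E'
from scipy.optimize import least_squares
def boxhull(p,C,x,y,a,w,z0,z1):
    a=np.radians(a);c,s_=np.cos(a)*w/2,np.sin(a)*w/2
    P=[(x+u*c-v*s_,y+u*s_+v*c,z) for u in(-1,1) for v in(-1,1) for z in(z0,z1)]
    return cv2.convexHull(proj(p,P,C).astype(np.float32))
def fitbox(p,C,x,y,a,w,z0,z1,col="notblue",freew=False):
    hsv=cv2.cvtColor(p["img"],cv2.COLOR_BGR2HSV)
    m=~cv2.inRange(hsv,(95,120,50),(125,255,255))
    if col=="chip": m=((hsv[...,1]<60)&(hsv[...,2]>110)).astype(np.uint8)*255
    m=cv2.morphologyEx(m,cv2.MORPH_OPEN,np.ones((3,3)))
    u=proj(p,[(x,y,(z0+z1)/2)],C)[0]
    n,lab,st,cc=cv2.connectedComponentsWithStats(m)
    i=1+np.argmin([np.hypot(*(cc[k]-u)) if st[k,4]>60 else 1e9 for k in range(1,n)])
    ct=max(cv2.findContours((lab==i).astype(np.uint8),cv2.RETR_EXTERNAL,cv2.CHAIN_APPROX_NONE)[0],key=len)
    hull=cv2.convexHull(ct)[:,0].astype(float)
    # sample hull edges
    pts=np.concatenate([hull[k]+(hull[(k+1)%len(hull)]-hull[k])*np.linspace(0,1,max(2,int(np.hypot(*(hull[(k+1)%len(hull)]-hull[k])))),endpoint=False)[:,None] for k in range(len(hull))])
    def f(v):
        ww=v[3] if freew else w
        h=boxhull(p,C,v[0],v[1],v[2]*100,ww,z0,z1)
        return np.array([cv2.pointPolygonTest(h,(float(a_),float(b_)),True)-.4 for a_,b_ in pts])
    v0=[x,y,a/100]+([w] if freew else [])
    q=least_squares(f,v0,loss="soft_l1",diff_step=1e-3,x_scale=[.001,.001,.01]+([.001] if freew else []))
    v=q.x; print("fit",np.round(v[:2],4),"yaw",round(v[2]*100,2),np.round(v[3:],4),"rms px",round(np.sqrt(np.mean(f(v)**2)),2),"blob",st[i].tolist())
    return v
E
python3 - <<'E'
from h import *
s,p,C=look("w2"); fitbox(p,C,.454,-.212,26,.028,0,.03);fitbox(p,C,.3913,-.1653,36,.028,0,.03);fitbox(p,C,.4443,-.0833,-27,.03,0,.034)
p=r.snapshot("top");E=p["extrinsics"]
for a in [(.4553,-.2097,25.6,.028),(.4139,.3358,-41,.038),(.4571,.0661,12,.048),(.4651,.2054,31.6,.058),(.3913,-.1653,36,.028)]: fitbox(p,E,*a,0,.03)
fitbox(p,E,.4443,-.0833,-27,.03,0,.034)
for a in [(.5705,.3398,-19,.096),(.5657,-.3556,-9.8,.096),(.6091,.1194,11.4,.096),(.6384,-.1216,-10.6,.096)]: fitbox(p,E,*a,0,.008)
goto([.455,-.2115,.09],115.9)
E
```

```text
t 2.45 pos [ 0.4566 -0.208   0.1599] yaw 116.45 open 49.8 F [ 0.  -0.4 -0.2] q [ 0.68  0.7  -0.56  2.    0.64  0.62  0.15]
fit [ 0.4538 -0.2124] yaw 27.24 [] rms px 0.37 blob [262, 171, 37, 43, 1503]
fit [ 0.3888 -0.1675] yaw 35.76 [] rms px 0.57 blob [206, 83, 47, 45, 1508]
fit [ 0.4423 -0.0846] yaw -29.26 [] rms px 1.37 blob [317, 1, 57, 62, 2066]
fit [ 0.3916 -0.1669] yaw 72.57 [] rms px 0.81 blob [335, 263, 13, 13, 114]
fit [0.4139 0.3385] yaw -40.29 [] rms px 0.31 blob [141, 254, 20, 20, 247]
fit [0.4567 0.0665] yaw 10.27 [] rms px 0.44 blob [243, 236, 21, 21, 344]
fit [0.4646 0.2066] yaw 31.83 [] rms px 0.32 blob [186, 229, 30, 29, 510]
fit [ 0.3912 -0.1669] yaw 32.75 [] rms px 0.46 blob [335, 263, 13, 13, 114]
fit [ 0.4433 -0.0849] yaw -15.08 [] rms px 0.84 blob [305, 245, 12, 11, 99]
fit [0.5708 0.3402] yaw -18.94 [] rms px 0.39 blob [130, 183, 43, 43, 1227]
fit [ 0.6389 -0.1221] yaw -10.87 [] rms px 0.16 blob [303, 158, 40, 40, 1206]
fit [0.609  0.1195] yaw 11.11 [] rms px 0.23 blob [213, 170, 41, 40, 1216]
fit [ 0.6389 -0.1221] yaw -10.7 [] rms px 0.16 blob [303, 158, 40, 40, 1206]
CMD [-0.0013, -0.001, 0.0699] [0.0, -0.01, -0.46] rows>=1.4 clock 2.55
```

Run:
```python
from h import *
goto([.455,-.2115,.006],117)
```

```text
CMD [-0.0013, -0.001, 0.1539] [0.0, -0.01, -1.56] rows>=3.1 clock 2.55
```

>>> carry_out(commands=[[-0.001, -0.001, 0.05, 0, 0, -1.5], [-0.001, -0.001, 0.1, 0, 0, -1.5], [-0.001, -0.001, 0.13, 0, 0, -1.5], [-0.001, -0.001, 0.154, 0, 0, -1.5], [-0.001, -0.001, 0.154, 0, 0, -1.5]])

```text
clock: 3.05
tool_pos: [0.4532, -0.2113, 0.0039]
eef_rot: [0.523, 0.852, -0.001, -0.002]
contact_force: [-0.7, 0.9, 1.4]
opening: 0.571
```

>>> carry_out(commands=[[0, 0, 0, 0, 0, 0], [0, 0, 0, 0, 0, 0], [0, 0, 0, 0, 0, 0], [0, 0, 0, 0, 0, 0], [0, 0, 0, 0, 0, 0]], fingers=255, grip_force=20)

```text
clock: 3.55
tool_pos: [0.4556, -0.2117, 0.0074]
eef_rot: [0.522, 0.853, 0.0, 0.001]
contact_force: [0.2, 0.1, 6.3]
opening: 0.317
```

Run:
```python
from h import *
s,p,C=look("w3")
```

```text
t 3.55 pos [ 0.4556 -0.2117  0.0074] yaw 117.06 open 27.9 F [0.2 0.1 6.3] q [ 0.48  0.95 -0.23  2.07  0.94  0.23 -0.11]
```

View pics/w3.png

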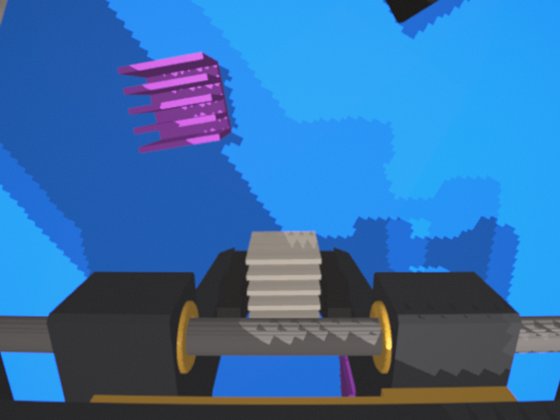

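Run:
```python
from h import *
im=cv2.imread("pics/w3.png");cv2.imwrite("pics/w3c.png",cv2.resize(im[220:330,210:360],None,fx=5,fy=5,interpolation=cv2.INTER_NEAREST))
s=r.get_state();p=r.snapshot("wrist");C=toolT(s)@p["tool_from_camera"]
T=np.linalg.inv(toolT(s))
for row,z in((231.5,0),(260,.03),(262,.03)):
    q=onplane(p,[(284,row)],C,z)[0]; print(row,z,(T@np.r_[q,z,1])[:3])
goto([.5708,.3402,.12],71)
```

```text
231.5 0 [ 0.01380631 -0.00166039  0.00734031]
260 0.03 [ 0.01381338 -0.00168324 -0.02265984]
262 0.03 [ 0.01300113 -0.00168237 -0.02265818]
CMD [0.4388, 0.3539, -0.113] [0.13, 0.07, 46.07] rows>=11.5 clock 3.65
```

View pics/w3c.png

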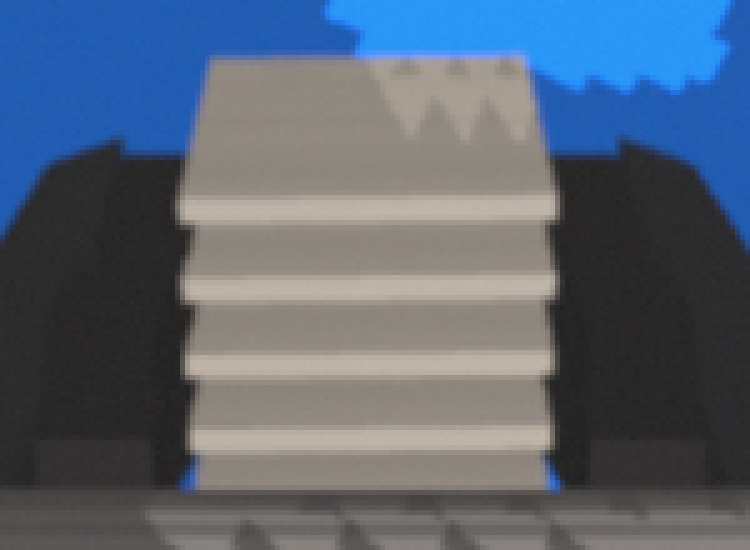

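>>> carry_out(commands=[[0, 0, -0.04, 0, 0, 0], [0, 0, -0.08, 0, 0, 0], [0.036, 0.029, -0.1, 0, 0, 5], [0.08, 0.065, -0.113, 0, 0, 10], [0.117, 0.094, -0.113, 0, 0, 16], [0.155, 0.125, -0.113, 0, 0, 22], [0.194, 0.156, -0.113, 0, 0, 28], [0.233, 0.188, -0.113, 0, 0, 34], [0.271, 0.219, -0.113, 0, 0, 40], [0.31, 0.25, -0.113, 0, 0, 46], [0.349, 0.281, -0.113, 0, 0, 46], [0.38, 0.306, -0.113, 0, 0, 46]])

```text
clock: 4.85
tool_pos: [0.5538, 0.27, 0.1198]
eef_rot: [0.813, 0.582, 0.001, -0.0]
contact_force: [1.4, 0.2, -0.0]
opening: 0.318
```

Run:
```python
from h import *
s,p,C=look("w4")
goto([.5708,.3402,.07],71)
# top-camera fit from first image
p=r.snapshot("top");q=dict(p);q["img"]=cv2.imread("pics/top0.png");E=p["extrinsics"]
for a in [(.4553,-.2097,25.6,.028),(.5198,-.2446,32.6,.028)]: fitbox(q,E,*a,0,.03)
fitbox(q,E,.5657,-.3556,-9.8,.096,0,.008)
```

```text
t 4.85 pos [0.5538 0.27   0.1198] yaw 71.2 open 28.0 F [ 1.4  0.2 -0. ] q [-0.4   0.84 -0.24  1.69  0.29  0.65 -1.12]
CMD [0.0611, -0.0029, 0.0513] [-0.03, -0.75, 0.64] rows>=1.6 clock 4.9
fit [ 0.4558 -0.2117] yaw 21.64 [] rms px 0.23 blob [351, 239, 14, 13, 129]
fit [ 0.5203 -0.2454] yaw 28.36 [] rms px 0.78 blob [364, 215, 12, 12, 102]
fit [ 0.566  -0.3565] yaw -9.41 [] rms px 0.56 blob [391, 185, 38, 38, 1178]
```

>>> carry_out(commands=[[0.04, -0.002, 0.025, 0, 0, 0.5], [0.061, -0.003, 0.05, 0, 0, 0.5], [0.061, -0.003, 0.05, 0, 0, 0.5], [0.061, -0.003, 0.05, 0, 0, 0.5], [0.061, -0.003, 0.05, 0, 0, 0.5], [0.061, -0.003, 0.05, 0, 0, 0.5]])

```text
clock: 5.55
tool_pos: [0.5718, 0.3237, 0.0704]
eef_rot: [0.817, 0.577, 0.001, 0.001]
contact_force: [-0.4, -0.2, 0.7]
opening: 0.314
```

Run:
```python
from h import *
s,p,C=look("w5")
s,p,C=look("w5")
goto([.5708,.3402,.017],71)
h=boxhull(p,C,.5708,.3402,-18.9,.096,0,.008)[:,0];print(h.round(0).tolist())
im=p["img"].copy();cv2.polylines(im,[h.astype(int)],True,(0,0,255));cv2.imwrite("pics/w5o.png",im)
```

```text
t 5.55 pos [0.5718 0.3237 0.0704] yaw 70.51 open 27.7 F [-0.4 -0.2  0.7] q [-0.47  0.95 -0.21  1.58  0.29  0.65 -1.17]
t 5.6 pos [0.5717 0.324  0.0703] yaw 70.52 open 27.9 F [ 0.4 -0.5 -0.7] q [-0.47  0.95 -0.21  1.58  0.29  0.65 -1.17]
CMD [0.0147, -0.006, 0.0531] [0.07, -0.03, -0.46] rows>=1.1 clock 5.65
[[358.0, 112.0], [351.0, 268.0], [199.0, 270.0], [186.0, 113.0], [190.0, 113.0], [355.0, 111.0]]
```

View pics/w5o.png

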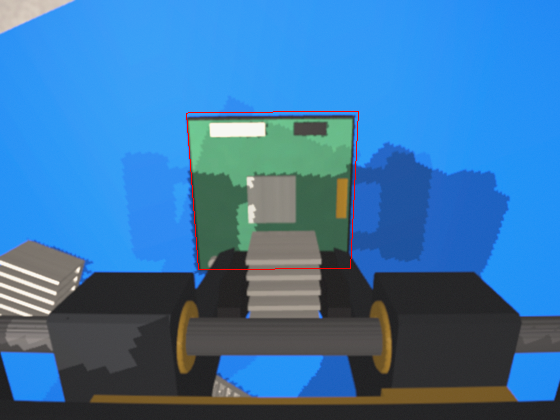

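```bash
cat >> h.py <<'E'
def edges(p,C,s,z,tx,ty,half,axis,sgn,span=.6,rng=.008):
    """sub-pixel edge of a square (half m) centred near tool (tx,ty) at world height z; axis 0/1 tool x/y; returns tool coord of strongest gradient"""
    T=toolT(s);zt=(T.T@np.zeros(4))
    g=cv2.cvtColor(p["img"],cv2.COLOR_BGR2GRAY).astype(np.float32)
    o=np.arange(-rng,rng,.0002);t=np.linspace(-half*span,half*span,31)
    prof=[]
    for tt in t:
        L=np.zeros((len(o),4));L[:,3]=1
        L[:,axis]=(tx,ty)[axis]+sgn*half+o;L[:,1-axis]=(tx,ty)[1-axis]+tt
        L[:,2]=T[2,3]-z
        W=(L@T.T)[:,:3];W[:,2]=z
        u=proj(p,W,C).astype(np.float32)
        prof.append(cv2.remap(g,u[:,0].reshape(1,-1),u[:,1].reshape(1,-1),cv2.INTER_LINEAR)[0])
    pr=np.mean(prof,0);gr=np.gradient(cv2.GaussianBlur(pr.reshape(1,-1),(0,0),2)[0])
    i=np.argmax(abs(gr));return (tx,ty)[axis]+sgn*half+o[i],gr[i],pr
E
python3 - <<'E'
from h import *
im=cv2.imread("pics/w5.png");cv2.imwrite("pics/w5c.png",cv2.resize(im[105:285,180:365],None,fx=4,fy=3.3,interpolation=cv2.INTER_NEAREST))
s=r.get_state();p=r.snapshot("wrist");C=toolT(s)@p["tool_from_camera"];T=np.linalg.inv(toolT(s))
q=onplane(p,[(247,200),(296,200),(272,175.5)],C,.011)
print(np.c_[q,np.full(3,.011),np.ones(3)]@T.T)
E
```

```text
[[ 0.0130875  -0.0217816   0.05906725  1.        ]
 [ 0.01310233  0.00693429  0.05910138  1.        ]
 [ 0.02771327 -0.00700923  0.0590919   1.        ]]
```

View pics/w5c.png

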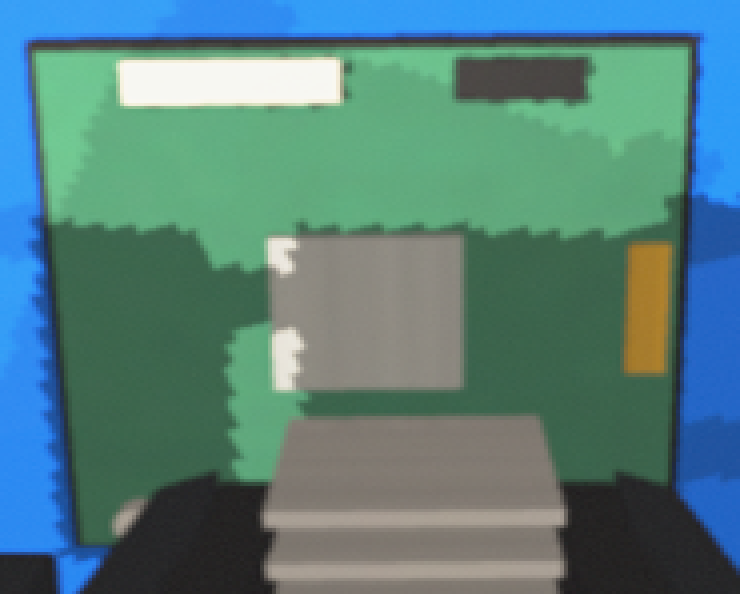

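>>> carry_out(commands=[[0.014, -0.0058, 0, 0, 0, -0.5], [0.014, -0.0058, 0.02, 0, 0, -0.5], [0.014, -0.0058, 0.04, 0, 0, -0.5], [0.014, -0.0058, 0.043, 0, 0, -0.5], [0.014, -0.0058, 0.043, 0, 0, -0.5], [0.014, -0.0058, 0.043, 0, 0, -0.5], [0.014, -0.0058, 0.043, 0, 0, -0.5]])

```text
clock: 6.4
tool_pos: [0.5707, 0.3411, 0.0271]
eef_rot: [0.813, 0.582, 0.001, 0.0]
contact_force: [0.2, 0.2, -0.2]
opening: 0.316
```

Run:
```python
from h import *
s,p,C=look("w6")
goto([.5708,.3402,.018],71)
h=boxhull(p,C,.5708,.3402,-18.9,.096,0,.008)[:,0];print(h.round(0).tolist())
im=p["img"].copy();cv2.imwrite("pics/w6c.png",cv2.resize(im[60:330,130:420],None,fx=2.7,fy=2.2,interpolation=cv2.INTER_CUBIC))
```

```text
t 6.4 pos [0.5707 0.3411 0.0271] yaw 71.12 open 27.8 F [ 0.2  0.2 -0.2] q [-0.5   1.02 -0.2   1.56  0.3   0.6  -1.19]
CMD [-0.0007, 0.0004, 0.0091] [0.06, -0.08, 0.12] rows>=0.2 clock 6.45
[[390.0, 152.0], [375.0, 333.0], [195.0, 332.0], [180.0, 152.0], [185.0, 149.0], [386.0, 149.0]]
```

View pics/w6c.png

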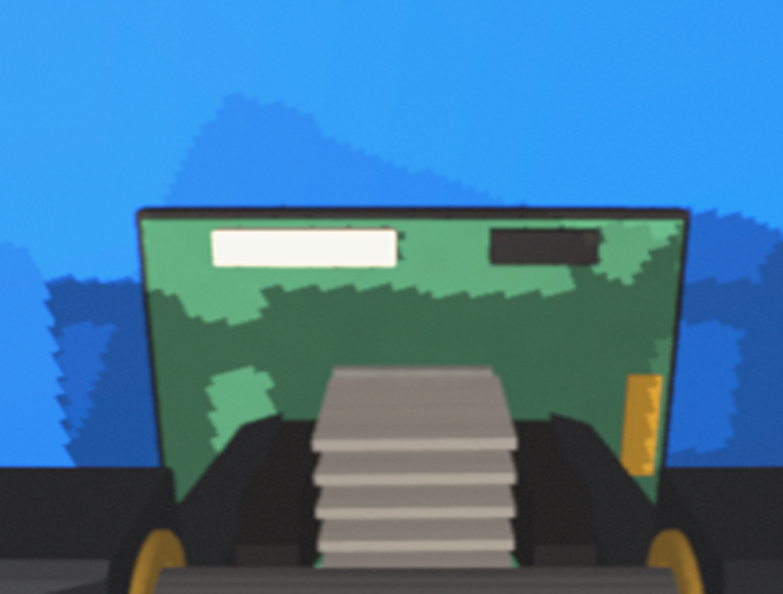

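```bash
cat >> h.py <<'E'
def tool_of(p,C,s,px,z):
    q=onplane(p,px,C,z);T=np.linalg.inv(toolT(s));return (np.c_[q,np.full(len(q),z),np.ones(len(q))]@T.T)[:,:3]
E
python3 - <<'E'
from h import *
s,p,C=look("w6b")
print(tool_of(p,C,s,[(183.7,159),(383.7,159)],.008))
print(tool_of(p,C,s,[(282,154.5)],.0))
print(tool_of(p,C,s,[(253.3,227.3),(312.2,227.3)],.0197))
print(tool_of(p,C,s,[(246,262),(321.2,262)],.0497))
E
```

```text
t 6.45 pos [0.5706 0.341  0.0271] yaw 71.12 open 27.8 F [ 0.6 -1.   0.4] q [-0.5   1.02 -0.2   1.56  0.3   0.6  -1.19]
[[ 0.04376252 -0.04611891  0.01907855]
 [ 0.04382539  0.04551359  0.01917526]]
[[ 0.0445998  -0.00112712  0.02712723]]
[[ 0.01485513 -0.01391245  0.0073703 ]
 [ 0.01486916  0.01248824  0.00739816]]
[[ 0.01203958 -0.01428458 -0.02263425]
 [ 0.01205158  0.01365507 -0.02260477]]
```

>>> carry_out(commands=[[-0.0022, 0.0003, 0.003, 0, 0, 0], [-0.0022, 0.0003, 0.006, 0, 0, 0], [-0.0022, 0.0003, 0.008, 0, 0, 0], [-0.0022, 0.0003, 0.0085, 0, 0, 0], [-0.0022, 0.0003, 0.009, 0, 0, 0], [-0.0022, 0.0003, 0.009, 0, 0, 0]])

```text
clock: 7.1
tool_pos: [0.5695, 0.3379, 0.0184]
eef_rot: [0.814, 0.582, -0.0, 0.0]
contact_force: [-2.6, -2.0, 11.6]
opening: 0.315
```

Run:
```python
from h import *
s,p,C=look("w7")
im=p["img"].copy();cv2.imwrite("pics/w7c.png",cv2.resize(im[60:330,130:420],None,fx=2.7,fy=2.2,interpolation=cv2.INTER_CUBIC))
```

```text
t 7.1 pos [0.5695 0.3379 0.0184] yaw 71.12 open 27.7 F [-2.6 -2.  11.6] q [-0.5   1.03 -0.19  1.56  0.31  0.58 -1.19]
```

View pics/w7c.png

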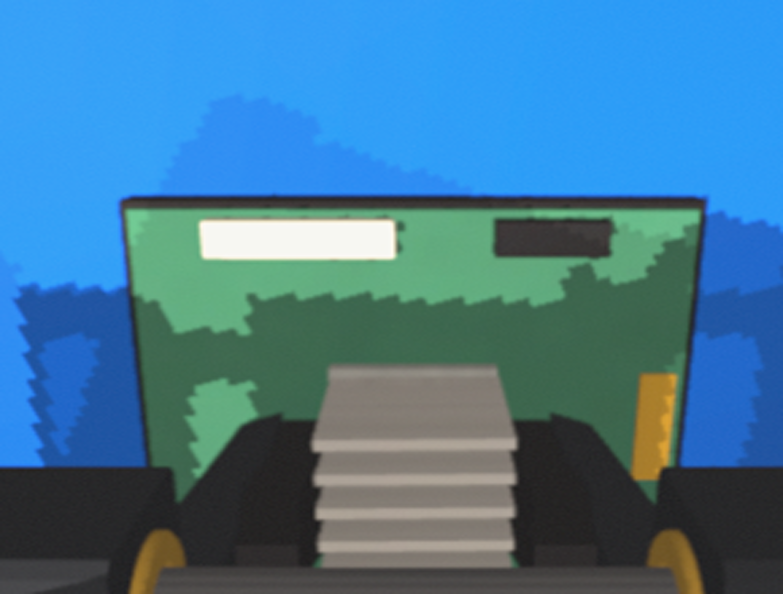

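Run:
```python
from h import *
s,p,C=look("w7b")
print(tool_of(p,C,s,[(130+128/2.7,154.5),(130+702/2.7,154.5)],.008))
print(tool_of(p,C,s,[(282,60+198/2.2)],.0))
print(tool_of(p,C,s,[(130+329/2.7,226.4),(130+497/2.7,226.4)],.011))
print(tool_of(p,C,s,[(283,60+374/2.2)],.011))
```

```text
t 7.15 pos [0.5695 0.3379 0.0184] yaw 71.11 open 28.0 F [-2.3 -3.5 11.8] q [-0.5   1.03 -0.19  1.56  0.31  0.58 -1.19]
[[ 0.04714383 -0.04627752  0.01032045]
 [ 0.04721853  0.04565465  0.01034628]]
[[ 0.04795364 -0.00108385  0.01833242]]
[[ 0.01528806 -0.01454947  0.00735935]
 [ 0.0153106   0.01331539  0.00736718]]
[[ 0.01358603 -0.00059979  0.00736488]]
```

>>> carry_out(commands=[[0, 0, -0.0005, 0, 0, 0], [0, 0, -0.0005, 0, 0, 0], [0, 0, -0.0005, 0, 0, 0], [0, 0, -0.0005, 0, 0, 0], [0, 0, -0.02, 0, 0, 0], [0, 0, -0.06, 0, 0, 0], [0, 0, -0.1, 0, 0, 0], [0, 0, -0.14, 0, 0, 0], [0, 0, -0.14, 0, 0, 0], [0, 0, -0.14, 0, 0, 0], [0, 0, -0.14, 0, 0, 0]], fingers=120)

```text
clock: 8.3
tool_pos: [0.5687, 0.3376, 0.1555]
eef_rot: [0.813, 0.582, -0.001, 0.0]
contact_force: [0.7, -1.1, -0.7]
opening: 0.53
```

Run:
```python
from h import *
s,p,C=look("w8")
im=p["img"].copy()
for w,z in((.096,.008),):
  h=boxhull(p,C,.5700,.3388,-18.9,w,0,z)[:,0];cv2.polylines(im,[h.astype(int)],True,(0,0,255))
cv2.imwrite("pics/w8c.png",cv2.resize(im[60:330,130:420],None,fx=2.7,fy=2.2,interpolation=cv2.INTER_CUBIC))
t=r.snapshot("top");cv2.imwrite("pics/t8.png",cv2.resize(t["img"][150:290,100:290],None,fx=4,fy=4,interpolation=cv2.INTER_CUBIC))
goto([.4139,.3385,.16],139.7)
goto([.4139,.3385,.16],49.7)
```

```text
t 8.3 pos [0.5687 0.3376 0.1555] yaw 71.13 open 46.6 F [ 0.7 -1.1 -0.7] q [-0.48  0.84 -0.25  1.52  0.25  0.82 -1.15]
CMD [-0.0492, -0.1467, -0.0045] [-0.2, 0.08, -68.57] rows>=8.0 clock 8.4
CMD [-0.0492, -0.1467, -0.0045] [-0.08, 0.19, 21.43] rows>=3.1 clock 8.4
```

View pics/w8c.png

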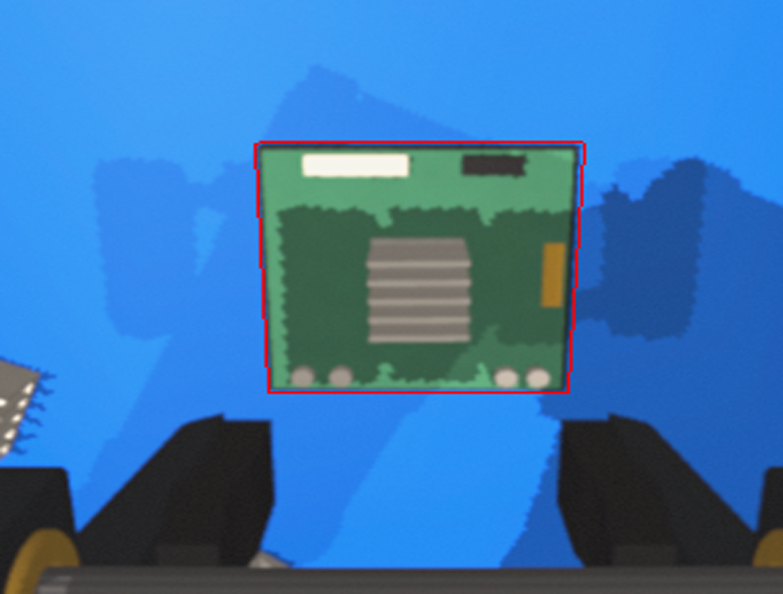

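View pics/t8.png

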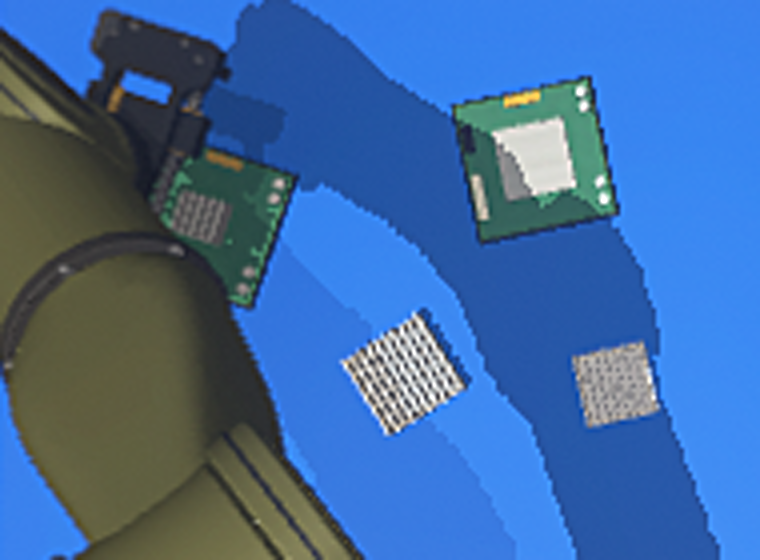

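```bash
cat >> h.py <<'E'
def fitmask(p,C,m,x,y,a,w,z0,z1):
    g=dict(p);im=np.full_like(p["img"],0);im[:]=(230,110,20);im[m>0]=(255,255,255);g["img"]=im
    return fitbox(g,C,x,y,a,w,z0,z1)
def graymask(p,s=60,v=60):
    hsv=cv2.cvtColor(p["img"],cv2.COLOR_BGR2HSV);return ((hsv[...,1]<s)&(hsv[...,2]>v)).astype(np.uint8)*255
E
python3 - <<'E'
from h import *
p=r.snapshot("wrist");s=r.get_state();C=toolT(s)@p["tool_from_camera"]
b=fitbox(p,C,.57,.339,-18.9,.096,0,.008)
k=fitmask(p,C,graymask(p,70),.57,.339,-18.9,.028,.011,.041)
d=k[:2]-b[:2];a=np.radians(b[2]*100);print("board frame off mm",1000*np.array([d[0]*np.cos(a)+d[1]*np.sin(a),-d[0]*np.sin(a)+d[1]*np.cos(a)]))
E
```

```text
fit [0.5691 0.3392] yaw -18.84 [] rms px 1.35 blob [226, 126, 118, 111, 12580]
fit [0.5691 0.3382] yaw -18.39 [] rms px 1.82 blob [265, 167, 40, 50, 1892]
board frame off mm [ 0.31216449 -0.91995383]
```

>>> carry_out(commands=[[-0.0492, -0.1467, -0.0045, 0, 0, -68.6], [-0.0492, -0.1467, -0.0045, 0, 0, -68.6], [-0.0492, -0.1467, -0.0045, 0, 0, -68.6], [-0.0492, -0.1467, -0.0045, 0, 0, -68.6], [-0.0492, -0.1467, -0.0045, 0, 0, -68.6], [-0.0492, -0.1467, -0.0045, 0, 0, -68.6], [-0.0492, -0.1467, -0.0045, 0, 0, -68.6], [-0.0492, -0.1467, -0.0045, 0, 0, -68.6], [-0.0492, -0.1467, -0.0045, 0, 0, -68.6], [-0.0492, -0.1467, -0.0045, 0, 0, -68.6], [-0.0492, -0.1467, -0.0045, 0, 0, -68.6]], fingers=75)

```text
clock: 9.55
tool_pos: [0.4148, 0.3392, 0.1612]
eef_rot: [0.345, 0.938, -0.0, -0.0]
contact_force: [-1.0, 0.9, 1.4]
opening: 0.703
```

Run:
```python
from h import *
s,p,C=look("w9")
fitbox(p,C,.4139,.3385,-40.3,.038,0,.03)
goto([.4139,.3385,.006],139.7)
```

```text
t 9.55 pos [0.4148 0.3392 0.1612] yaw 139.58 open 61.8 F [-1.   0.9  1.4] q [-0.44  0.73 -0.55  1.9   0.59  0.68 -0.49]
fit [0.4115 0.3373] yaw -41.54 [] rms px 0.75 blob [257, 161, 51, 55, 2483]
CMD [0.0002, -0.001, 0.1553] [-0.02, 0.01, -0.08] rows>=3.1 clock 9.6
```

View pics/w9.png

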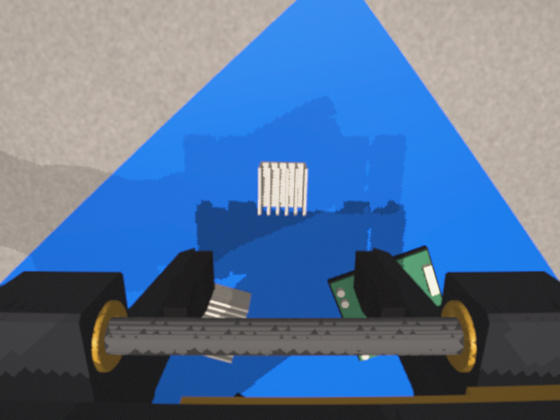

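>>> carry_out(commands=[[0.0005, -0.0014, 0.05, 0, 0, 0.4], [0.0005, -0.0014, 0.1, 0, 0, 0.4], [0.0005, -0.0014, 0.13, 0, 0, 0.4], [0.0005, -0.0014, 0.154, 0, 0, 0.4], [0.0005, -0.0014, 0.154, 0, 0, 0.4], [0.0005, -0.0014, 0.154, 0, 0, 0.4]])

```text
clock: 10.2
tool_pos: [0.4135, 0.3388, 0.0078]
eef_rot: [0.348, 0.938, -0.0, 0.0]
contact_force: [-0.7, 0.5, 0.5]
opening: 0.705
```

>>> carry_out(commands=[[0, 0, 0, 0, 0, 0], [0, 0, 0, 0, 0, 0], [0, 0, 0, 0, 0, 0], [0, 0, 0, 0, 0, 0], [0, 0, 0, 0, 0, 0], [0, 0, 0, 0, 0, 0]], fingers=255, grip_force=20)

```text
clock: 10.8
tool_pos: [0.4141, 0.3388, 0.0084]
eef_rot: [0.348, 0.938, 0.001, 0.001]
contact_force: [-0.1, -1.1, 5.8]
opening: 0.428
```

Run:
```python
from h import *
s,p,C=look("w10")
cv2.imwrite("pics/w10c.png",cv2.resize(p["img"][200:330,200:370],None,fx=4.5,fy=4.5,interpolation=cv2.INTER_CUBIC))
goto([.566,-.3565,.13],80.3)
```

```text
t 10.8 pos [0.4141 0.3388 0.0084] yaw 139.3 open 37.6 F [-0.1 -1.1  5.8] q [-0.6   0.97 -0.3   1.97  0.83  0.33 -0.71]
CMD [-0.5686, -0.4279, -0.1219] [0.09, -0.02, 59.01] rows>=14.4 clock 10.85
```

View pics/w10c.png

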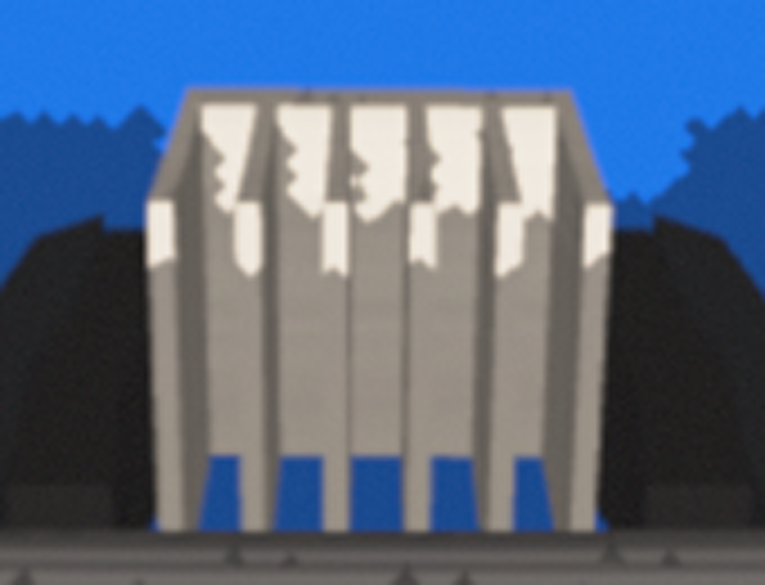

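>>> carry_out(commands=[[0, 0, -0.045, 0, 0, 0], [0, 0, -0.09, 0, 0, 0], [-0.03, -0.023, -0.12, 0, 0, 4], [-0.066, -0.05, -0.122, 0, 0, 9], [-0.104, -0.078, -0.122, 0, 0, 14], [-0.142, -0.107, -0.122, 0, 0, 19], [-0.18, -0.135, -0.122, 0, 0, 24], [-0.218, -0.164, -0.122, 0, 0, 29], [-0.256, -0.193, -0.122, 0, 0, 34], [-0.294, -0.221, -0.122, 0, 0, 39], [-0.332, -0.25, -0.122, 0, 0, 44], [-0.37, -0.278, -0.122, 0, 0, 49]])

```text
clock: 12.05
tool_pos: [0.5129, -0.1157, 0.1297]
eef_rot: [0.706, 0.708, -0.0, -0.0]
contact_force: [0.4, 0.9, 0.0]
opening: 0.43
```

Run:
```python
from h import *
s=r.get_state();print(s["q"].round(2) if hasattr(s["q"],"round") else s["q"], np.round(s["tool_pos"],4))
goto([.566,-.3765,.075],80.3)
```

```text
[ 0.37  0.75 -0.39  1.96  0.53  0.54 -0.39] [ 0.5129 -0.1157  0.1297]
CMD [-0.2609, 0.0527, 0.0547] [-0.0, -0.0, 9.8] rows>=5.4 clock 12.05
```

>>> carry_out(commands=[[-0.045, 0.009, 0, 0, 0, 3], [-0.09, 0.018, 0, 0, 0, 6], [-0.135, 0.027, 0.01, 0, 0, 9.8], [-0.18, 0.036, 0.03, 0, 0, 9.8], [-0.225, 0.045, 0.05, 0, 0, 9.8], [-0.261, 0.0527, 0.0547, 0, 0, 9.8], [-0.261, 0.0527, 0.0547, 0, 0, 9.8], [-0.261, 0.0527, 0.0547, 0, 0, 9.8], [-0.261, 0.0527, 0.0547, 0, 0, 9.8], [-0.261, 0.0527, 0.0547, 0, 0, 9.8], [-0.261, 0.0527, 0.0547, 0, 0, 9.8], [-0.261, 0.0527, 0.0547, 0, 0, 9.8]])

```text
clock: 13.25
tool_pos: [0.5674, -0.3735, 0.0752]
eef_rot: [0.763, 0.647, 0.0, 0.0]
contact_force: [-0.1, -0.0, -0.4]
opening: 0.431
```

Run:
```python
from h import *
s,p,C=look("w11")
cv2.imwrite("pics/w11c.png",cv2.resize(p["img"][60:330,130:430],None,fx=2.6,fy=2.2,interpolation=cv2.INTER_CUBIC))
goto([.566,-.3565,.03],80.4)
t=r.snapshot("top");cv2.imwrite("pics/t11.png",t["img"]);E=t["extrinsics"]
fitbox(t,E,.5705,.3398,-19,.096,0,.008)
fitmask(t,E,graymask(t,60,60),.5705,.3398,-19,.028,.011,.041)
```

```text
t 13.25 pos [ 0.5674 -0.3735  0.0752] yaw 80.6 open 37.9 F [-0.1 -0.  -0.4] q [ 0.72  0.99 -0.41  1.49  0.5   0.77 -0.06]
CMD [0.0167, -0.0042, 0.0451] [0.01, 0.01, 0.18] rows>=1.0 clock 13.3
fit [0.5707 0.3403] yaw -18.83 [] rms px 0.44 blob [130, 184, 43, 42, 1217]
fit [0.5709 0.3409] yaw -15.8 [] rms px 0.52 blob [143, 198, 13, 13, 129]
```

View pics/w11c.png

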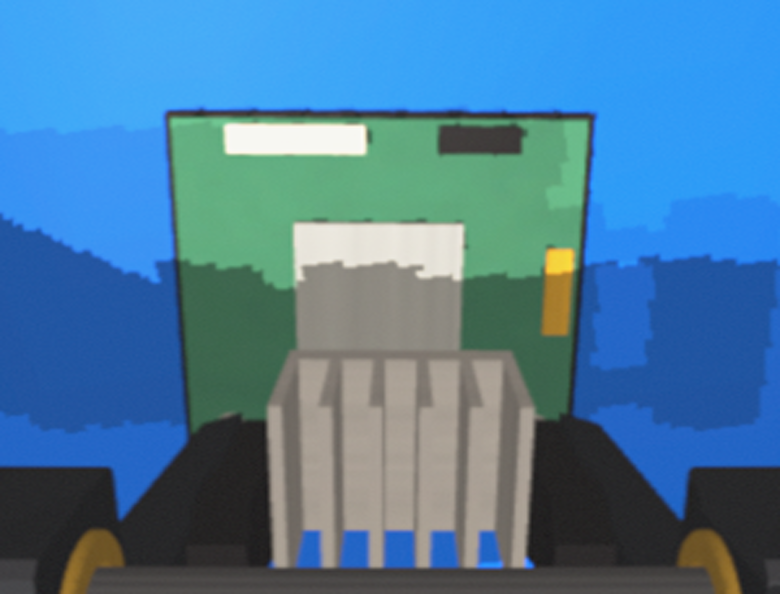

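View pics/t11.png

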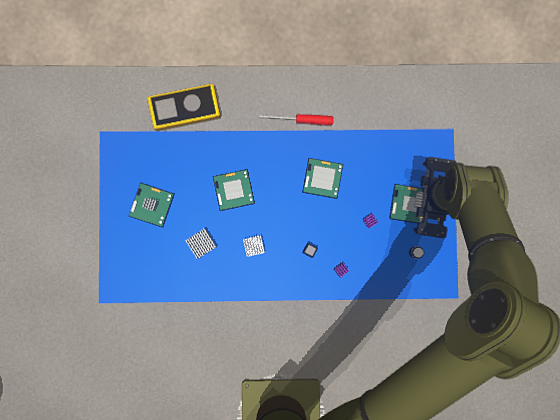

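Run:
```python
from h import *
p=r.snapshot("wrist");s=r.get_state();C=toolT(s)@p["tool_from_camera"]
print(np.round(tool_of(p,C,s,[(243.1,160.9),(308.5,160.9)],.011)*1000,1))
print(np.round(tool_of(p,C,s,[(130+168/2.6,111.4),(130+594/2.6,111.4)],.0)*1000,1))
print(np.round(tool_of(p,C,s,[(241.6,220),(327.3,220)],s["tool_pos"][2]-.0084)*1000,1))
print(np.round(tool_of(p,C,s,[(232.7,245.1),(336,245.1)],s["tool_pos"][2]+.0216)*1000,1))
```

```text
[[ 35.4 -24.3  64. ]
 [ 35.5  13.8  64. ]]
[[ 63.2 -53.4  75. ]
 [ 63.2  43.5  75. ]]
[[ 18.  -19.5   8.4]
 [ 18.1  18.9   8.4]]
[[ 18.5 -19.5 -21.6]
 [ 18.5  18.7 -21.6]]
```

>>> carry_out(commands=[[0.0155, -0.0046, 0, 0, 0, 0], [0.0155, -0.0046, 0.02, 0, 0, 0], [0.0155, -0.0046, 0.04, 0, 0, 0], [0.0155, -0.0046, 0.046, 0, 0, 0], [0.0155, -0.0046, 0.046, 0, 0, 0], [0.0155, -0.0046, 0.046, 0, 0, 0], [0.0155, -0.0046, 0.046, 0, 0, 0], [0.0155, -0.0046, 0.046, 0, 0, 0]])

```text
clock: 14.2
tool_pos: [0.5657, -0.3585, 0.0298]
eef_rot: [0.763, 0.646, 0.0, 0.001]
contact_force: [-0.2, 0.0, 1.0]
opening: 0.432
```

Run:
```python
from h import *
s,p,C=look("w12")
cv2.imwrite("pics/w12c.png",cv2.resize(p["img"][90:330,130:430],None,fx=2.6,fy=2.5,interpolation=cv2.INTER_CUBIC))
goto([.566,-.3565,.03],80.4)
```

```text
t 14.2 pos [ 0.5657 -0.3585  0.0298] yaw 80.51 open 38.0 F [-0.2  0.   1. ] q [ 0.69  1.04 -0.38  1.53  0.54  0.67 -0.11]
CMD [0.002, 0.0001, -0.0004] [0.07, 0.03, 0.12] rows>=0.0 clock 14.25
```

View pics/w12c.png

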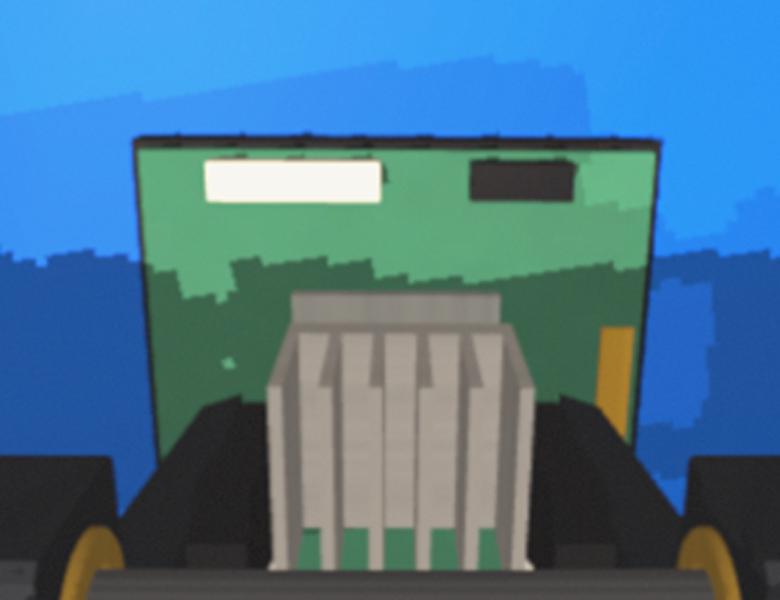

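```bash
cat >> h.py <<'E'
def pm(p,C,s,px,z): print(np.round(tool_of(p,C,s,px,z)*1000,1).tolist())
E
python3 - <<'E'
from h import *
p=r.snapshot("wrist");s=r.get_state();C=toolT(s)@p["tool_from_camera"]
pm(p,C,s,[(242.3,206.8),(322.3,206.8)],.009)
pm(p,C,s,[(181.5,145.2),(383.8,145.2)],.0)
pm(p,C,s,[(241.6,220),(327.3,220)],s["tool_pos"][2]-.0084)
E
```

```text
[[20.6, -20.5, 20.4], [20.6, 17.8, 20.5]]
[[48.9, -49.9, 29.4], [48.9, 47.6, 29.5]]
[[18.0, -19.5, 8.4], [18.1, 18.9, 8.4]]
```

>>> carry_out(commands=[[0.002, -0.0006, 0.003, 0, 0, 0], [0.002, -0.0006, 0.006, 0, 0, 0], [0.002, -0.0006, 0.008, 0, 0, 0], [0.002, -0.0006, 0.0095, 0, 0, 0], [0.002, -0.0006, 0.0105, 0, 0, 0], [0.002, -0.0006, 0.0105, 0, 0, 0]])

```text
clock: 14.9
tool_pos: [0.5647, -0.3559, 0.0195]
eef_rot: [0.763, 0.646, -0.0, -0.0]
contact_force: [-2.9, 1.2, 10.1]
opening: 0.428
```

Run:
```python
from h import *
s,p,C=look("w13")
cv2.imwrite("pics/w13c.png",cv2.resize(p["img"][90:330,130:430],None,fx=2.6,fy=2.5,interpolation=cv2.INTER_CUBIC))
```

```text
t 14.9 pos [ 0.5647 -0.3559  0.0195] yaw 80.52 open 37.7 F [-2.9  1.2 10.1] q [ 0.68  1.05 -0.37  1.54  0.54  0.66 -0.12]
```

View pics/w13c.png

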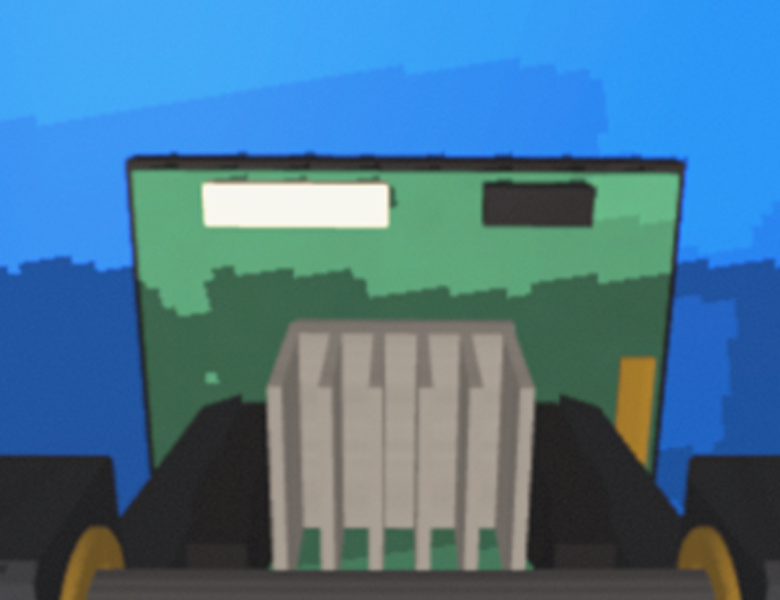

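Run:
```python
from h import *
p=r.snapshot("wrist");s=r.get_state();C=toolT(s)@p["tool_from_camera"]
pm(p,C,s,[(179.2,153),(393.5,153)],.0)
pm(p,C,s,[(242,90+320/2.5),(327.7,90+320/2.5)],.011)
pm(p,C,s,[(242,90+320/2.5),(327.7,90+320/2.5)],.008)
```

```text
[[46.5, -48.5, 19.5], [46.6, 49.5, 19.5]]
[[18.9, -19.3, 8.5], [19.0, 19.1, 8.5]]
[[17.9, -19.7, 11.5], [18.0, 19.4, 11.5]]
```

>>> carry_out(commands=[[0, 0, -0.0005, 0, 0, 0], [0, 0, -0.0005, 0, 0, 0], [0, 0, -0.0005, 0, 0, 0], [0, 0, -0.0005, 0, 0, 0], [0, 0, -0.02, 0, 0, 0], [0, 0, -0.06, 0, 0, 0], [0, 0, -0.1, 0, 0, 0], [0, 0, -0.14, 0, 0, 0], [0, 0, -0.14, 0, 0, 0], [0, 0, -0.14, 0, 0, 0]], fingers=85)

```text
clock: 16.0
tool_pos: [0.5655, -0.3564, 0.1605]
eef_rot: [0.763, 0.646, 0.0, 0.001]
contact_force: [-0.4, -0.5, -0.9]
opening: 0.667
```

Run:
```python
from h import *
s,p,C=look("w14")
cv2.imwrite("pics/w14c.png",cv2.resize(p["img"][60:330,130:430],None,fx=2.6,fy=2.2,interpolation=cv2.INTER_CUBIC))
b=fitbox(p,C,.565,-.357,-9.6,.096,0,.008)
k=fitmask(p,C,graymask(p,70),.565,-.357,-9.6,.038,.011,.041)
d=k[:2]-b[:2];a=np.radians(b[2]*100);print("board frame off mm",1000*np.array([d[0]*np.cos(a)+d[1]*np.sin(a),-d[0]*np.sin(a)+d[1]*np.cos(a)]))
goto([.4567,.0665,.16],101.5)
```

```text
t 16.0 pos [ 0.5655 -0.3564  0.1605] yaw 80.52 open 58.7 F [-0.4 -0.5 -0.9] q [ 0.73  0.87 -0.46  1.49  0.45  0.89 -0.04]
fit [ 0.5644 -0.3567] yaw -9.88 [] rms px 1.21 blob [226, 128, 115, 110, 12082]
fit [ 0.5639 -0.356 ] yaw -9.64 [] rms px 0.88 blob [256, 163, 53, 57, 2750]
board frame off mm [-0.64804893  0.56342541]
CMD [0.3991, -0.1759, -0.0014] [-0.01, 0.02, -20.98] rows>=8.7 clock 16.05
```

View pics/w14c.png

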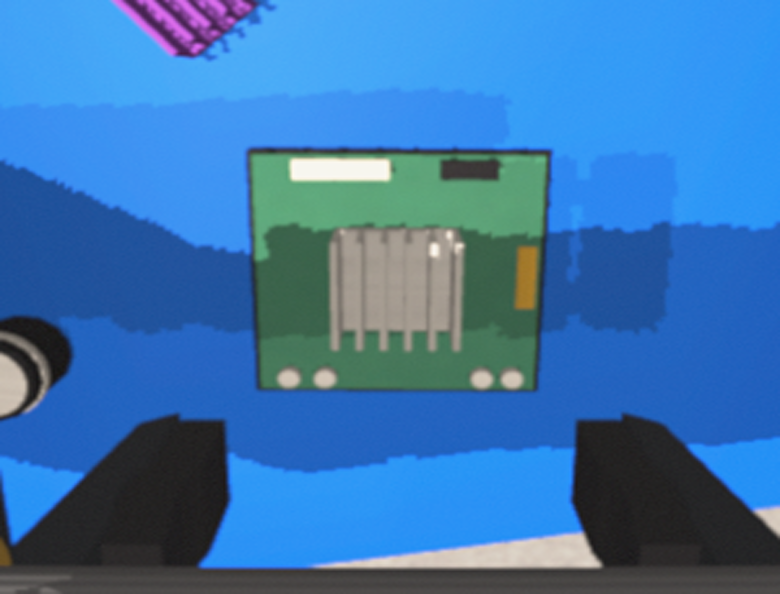

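>>> carry_out(commands=[[0.0443, -0.0195, 0, 0, 0, -3], [0.0886, -0.039, 0, 0, 0, -6], [0.133, -0.0586, 0, 0, 0, -9], [0.1774, -0.0782, 0, 0, 0, -12], [0.2217, -0.0977, 0, 0, 0, -15], [0.266, -0.1173, 0, 0, 0, -18], [0.31, -0.137, 0, 0, 0, -21], [0.355, -0.1564, 0, 0, 0, -21], [0.3991, -0.1759, 0, 0, 0, -21], [0.3991, -0.1759, 0, 0, 0, -21], [0.3991, -0.1759, 0, 0, 0, -21], [0.3991, -0.1759, 0, 0, 0, -21]], fingers=46)

```text
clock: 17.25
tool_pos: [0.4567, 0.0649, 0.1576]
eef_rot: [0.633, 0.774, -0.001, -0.0]
contact_force: [-1.3, -0.5, -0.3]
opening: 0.822
```

Run:
```python
from h import *
s,p,C=look("w15")
k=fitbox(p,C,.4567,.0665,11,.048,0,.03)
T=np.linalg.inv(toolT(s));print((T@np.r_[k[:2],.0,1])[:2]*1000)
goto([.4567,.0665,.006],101.5)
```

```text
t 17.25 pos [0.4567 0.0649 0.1576] yaw 101.42 open 72.4 F [-1.3 -0.5 -0.3] q [ 0.02  0.65 -0.42  2.12  0.56  0.49 -0.62]
fit [0.4557 0.0649] yaw 11.91 [] rms px 0.51 blob [253, 156, 64, 67, 4081]
[ 0.410421   -0.62452833]
CMD [0.0022, 0.0004, 0.1517] [-0.1, 0.07, -0.15] rows>=3.0 clock 17.3
```

View pics/w15.png

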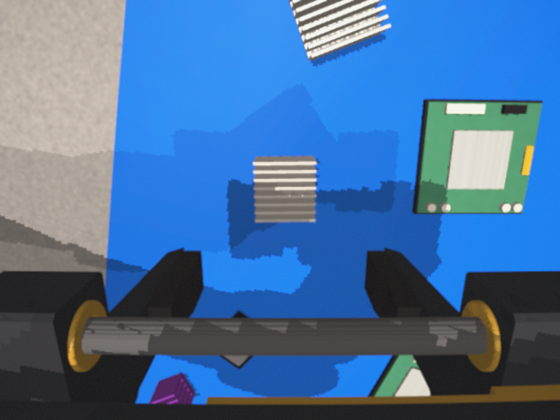

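>>> carry_out(commands=[[0.001, 0.0003, 0.05, 0, 0, -0.3], [0.001, 0.0003, 0.1, 0, 0, -0.3], [0.001, 0.0003, 0.13, 0, 0, -0.3], [0.001, 0.0003, 0.15, 0, 0, -0.3], [0.001, 0.0003, 0.15, 0, 0, -0.3], [0.001, 0.0003, 0.15, 0, 0, -0.3]])

```text
clock: 17.9
tool_pos: [0.4569, 0.0657, 0.0073]
eef_rot: [0.631, 0.776, -0.001, -0.0]
contact_force: [-0.4, 1.0, -0.9]
opening: 0.821
```

>>> carry_out(commands=[[0, 0, 0, 0, 0, 0], [0, 0, 0, 0, 0, 0], [0, 0, 0, 0, 0, 0], [0, 0, 0, 0, 0, 0], [0, 0, 0, 0, 0, 0], [0, 0, 0, 0, 0, 0]], fingers=255, grip_force=25)

```text
clock: 18.5
tool_pos: [0.4576, 0.0673, 0.0088]
eef_rot: [0.631, 0.776, 0.0, 0.001]
contact_force: [-0.1, -0.7, 6.3]
opening: 0.545
```

Run:
```python
from h import *
s,p,C=look("w16")
cv2.imwrite("pics/w16c.png",cv2.resize(p["img"][190:330,190:380],None,fx=4,fy=4,interpolation=cv2.INTER_CUBIC))
goto([.609,.0995,.08],101.2)
```

```text
t 18.5 pos [0.4576 0.0673 0.0088] yaw 101.8 open 48.0 F [-0.1 -0.7  6.3] q [-0.22  0.94 -0.05  2.19  1.17  0.04 -1.21]
CMD [0.0005, 0.1548, -0.0711] [0.05, 0.03, 0.6] rows>=3.4 clock 18.55
```

View pics/w16c.png

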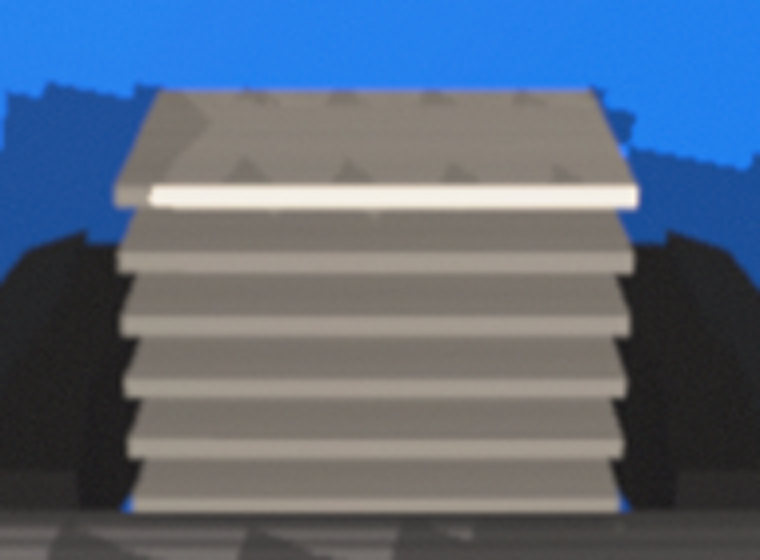

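>>> carry_out(commands=[[0, 0, -0.04, 0, 0, 0], [0, 0, -0.075, 0, 0, 0], [0, 0.04, -0.08, 0, 0, 0.3], [0, 0.085, -0.08, 0, 0, 0.6], [0, 0.13, -0.075, 0, 0, 0.6], [0, 0.154, -0.071, 0, 0, 0.6], [0, 0.154, -0.071, 0, 0, 0.6], [0, 0.154, -0.071, 0, 0, 0.6], [0, 0.154, -0.071, 0, 0, 0.6], [0, 0.154, -0.071, 0, 0, 0.6], [0, 0.154, -0.071, 0, 0, 0.6]])

```text
clock: 19.65
tool_pos: [0.6072, 0.099, 0.0795]
eef_rot: [0.634, 0.773, -0.0, 0.0]
contact_force: [-0.8, 0.2, -0.9]
opening: 0.542
```

Run:
```python
from h import *
s,p,C=look("w17")
cv2.imwrite("pics/w17c.png",cv2.resize(p["img"][60:330,130:430],None,fx=2.6,fy=2.2,interpolation=cv2.INTER_CUBIC))
goto([.609,.1195,.03],101.2)
pm(p,C,s,[(229.5,212.5),(339.2,212.5)],s["tool_pos"][2]-.0088)
```

```text
t 19.65 pos [0.6072 0.099  0.0795] yaw 101.27 open 47.7 F [-0.8  0.2 -0.9] q [ 0.09  0.96 -0.61  1.7   0.77  0.75 -0.71]
CMD [0.0198, 0.0055, 0.0495] [-0.02, 0.02, 0.05] rows>=1.1 clock 19.7
[[21.8, -25.6, 8.8], [21.9, 23.4, 8.8]]
```

View pics/w17c.png

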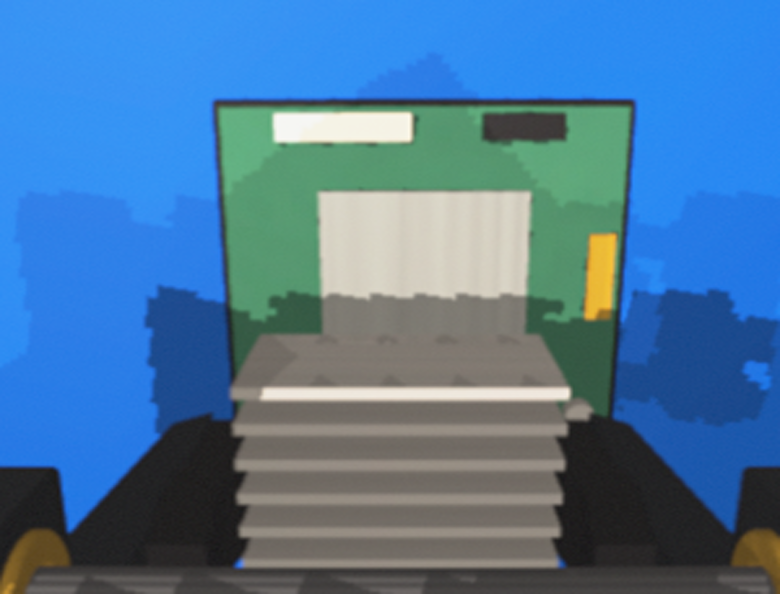

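Run:
```python
from h import *
p=r.snapshot("wrist");s=r.get_state();C=toolT(s)@p["tool_from_camera"]
pm(p,C,s,[(252.3,146.8),(334.2,146.8)],.011)
pm(p,C,s,[(212.7,105.9),(374.2,105.9)],.0)
```

```text
[[43.4, -19.9, 68.5], [43.5, 28.3, 68.5]]
[[66.6, -44.1, 79.5], [66.7, 53.0, 79.5]]
```

>>> carry_out(commands=[[0.0195, 0.0053, 0, 0, 0, 0], [0.0195, 0.0053, 0.02, 0, 0, 0], [0.0195, 0.0053, 0.04, 0, 0, 0], [0.0195, 0.0053, 0.049, 0, 0, 0], [0.0195, 0.0053, 0.049, 0, 0, 0], [0.0195, 0.0053, 0.049, 0, 0, 0], [0.0195, 0.0053, 0.049, 0, 0, 0], [0.0195, 0.0053, 0.049, 0, 0, 0]])

```text
clock: 20.55
tool_pos: [0.6099, 0.1194, 0.0312]
eef_rot: [0.635, 0.773, 0.001, 0.0]
contact_force: [1.1, -0.5, -0.4]
opening: 0.543
```

Run:
```python
from h import *
s,p,C=look("w18")
cv2.imwrite("pics/w18c.png",cv2.resize(p["img"][90:330,130:430],None,fx=2.6,fy=2.5,interpolation=cv2.INTER_CUBIC))
goto([.609,.1195,.03],101.2)
```

```text
t 20.55 pos [0.6099 0.1194 0.0312] yaw 101.21 open 47.8 F [ 1.1 -0.5 -0.4] q [ 0.04  1.03 -0.56  1.69  0.82  0.68 -0.78]
CMD [0.0003, -0.0008, 0.0011] [0.07, -0.0, 0.01] rows>=0.0 clock 20.6
```

View pics/w18c.png

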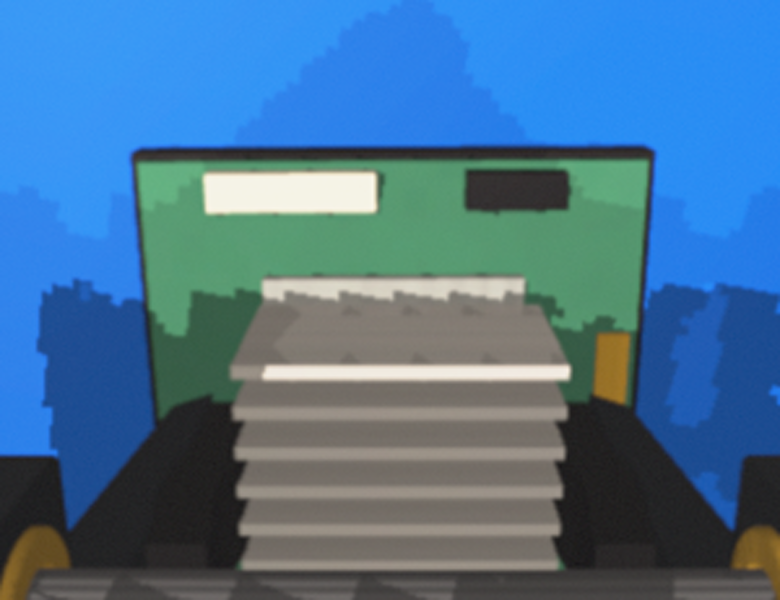

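Run:
```python
from h import *
p=r.snapshot("wrist");s=r.get_state();C=toolT(s)@p["tool_from_camera"]
pm(p,C,s,[(230.8,200.8),(331.9,200.8)],.010)
pm(p,C,s,[(181.2,149.6),(381.5,149.6)],.0)
pm(p,C,s,[(229.5,212.5),(339.2,212.5)],s["tool_pos"][2]-.0088)
```

```text
[[23.9, -26.6, 20.9], [23.9, 21.6, 20.9]]
[[46.9, -51.3, 30.9], [47.0, 46.3, 30.9]]
[[21.8, -25.6, 8.8], [21.9, 23.4, 8.8]]
```

>>> carry_out(commands=[[0.0014, -0.0012, 0.003, 0, 0, 0], [0.0014, -0.0012, 0.006, 0, 0, 0], [0.0014, -0.0012, 0.009, 0, 0, 0], [0.0014, -0.0012, 0.0105, 0, 0, 0], [0.0014, -0.0012, 0.0115, 0, 0, 0], [0.0014, -0.0012, 0.0115, 0, 0, 0], [0.0014, -0.0012, 0.0115, 0, 0, 0]])

```text
clock: 21.35
tool_pos: [0.6076, 0.1203, 0.0198]
eef_rot: [0.635, 0.773, -0.0, 0.0]
contact_force: [-3.1, -1.2, 8.7]
opening: 0.542
```

Run:
```python
from h import *
s,p,C=look("w19")
cv2.imwrite("pics/w19c.png",cv2.resize(p["img"][90:330,130:430],None,fx=2.6,fy=2.5,interpolation=cv2.INTER_CUBIC))
```

```text
t 21.35 pos [0.6076 0.1203 0.0198] yaw 101.23 open 47.7 F [-3.1 -1.2  8.7] q [ 0.03  1.04 -0.55  1.69  0.83  0.66 -0.8 ]
```

View pics/w19c.png

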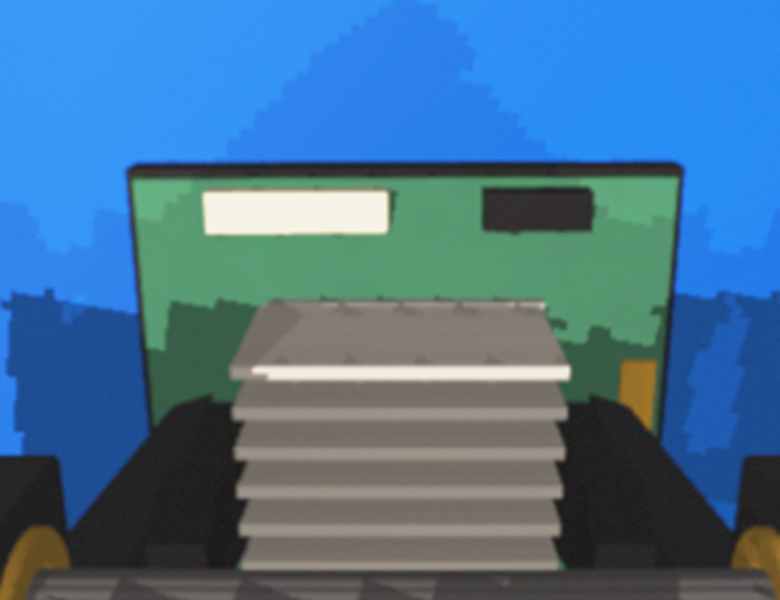

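Run:
```python
from h import *
p=r.snapshot("wrist");s=r.get_state();C=toolT(s)@p["tool_from_camera"]
pm(p,C,s,[(179.2,155.6),(393.1,155.6)],.0)
pm(p,C,s,[(130+268/2.6,90+301/2.5),(130+547/2.6,90+301/2.5)],.009)
pm(p,C,s,[(229.5,212.5),(339.2,212.5)],s["tool_pos"][2]-.0088)
```

```text
[[45.7, -49.4, 19.8], [45.8, 48.8, 19.8]]
[[22.2, -24.3, 10.8], [22.2, 24.3, 10.8]]
[[21.8, -25.6, 8.8], [21.9, 23.4, 8.8]]
```

>>> carry_out(commands=[[0, 0, -0.0005, 0, 0, 0], [0, 0, -0.0005, 0, 0, 0], [0, 0, -0.0005, 0, 0, 0], [0, 0, -0.0005, 0, 0, 0], [0, 0, -0.02, 0, 0, 0], [0, 0, -0.06, 0, 0, 0], [0, 0, -0.1, 0, 0, 0], [0, 0, -0.14, 0, 0, 0], [0, 0, -0.14, 0, 0, 0], [0, 0, -0.14, 0, 0, 0]], fingers=55)

```text
clock: 22.45
tool_pos: [0.6083, 0.1203, 0.1594]
eef_rot: [0.635, 0.773, 0.001, 0.001]
contact_force: [-0.3, -0.0, -1.0]
opening: 0.785
```

Run:
```python
from h import *
s,p,C=look("w20")
b=fitbox(p,C,.608,.12,11,.096,0,.008)
k=fitmask(p,C,graymask(p,70),.608,.12,11,.048,.011,.041)
d=k[:2]-b[:2];a=np.radians(b[2]*100);print("board frame off mm",1000*np.array([d[0]*np.cos(a)+d[1]*np.sin(a),-d[0]*np.sin(a)+d[1]*np.cos(a)]))
goto([.4646,.2066,.16],121.8)
```

```text
t 22.45 pos [0.6083 0.1203 0.1594] yaw 101.21 open 69.1 F [-0.3 -0.  -1. ] q [ 0.1   0.86 -0.69  1.64  0.67  0.89 -0.66]
fit [0.6074 0.1187] yaw 11.65 [] rms px 1.26 blob [226, 130, 116, 110, 12078]
fit [0.6086 0.1147] yaw 14.69 [] rms px 4.63 blob [249, 159, 73, 80, 4667]
board frame off mm [ 0.35560801 -4.06975828]
CMD [0.1129, -0.1233, -0.0018] [-0.07, 0.03, -20.58] rows>=3.3 clock 22.5
```

View pics/w20.png

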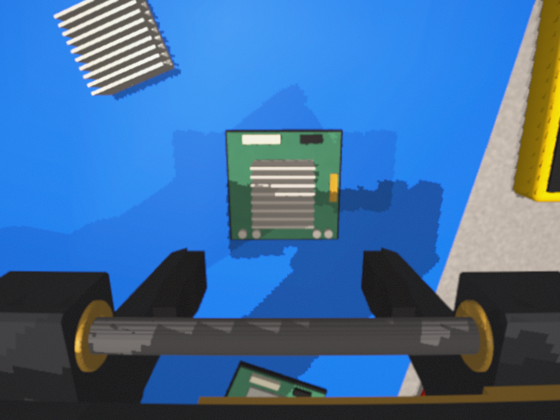

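>>> carry_out(commands=[[0.035, -0.038, 0, 0, 0, -7], [0.07, -0.076, 0, 0, 0, -14], [0.1, -0.11, 0, 0, 0, -20.6], [0.1129, -0.1233, 0, 0, 0, -20.6], [0.1129, -0.1233, 0, 0, 0, -20.6], [0.1129, -0.1233, 0, 0, 0, -20.6], [0.1129, -0.1233, 0, 0, 0, -20.6], [0.1129, -0.1233, 0, 0, 0, -20.6]], fingers=10)

```text
clock: 23.3
tool_pos: [0.4661, 0.206, 0.1582]
eef_rot: [0.488, 0.873, -0.0, 0.0]
contact_force: [-0.7, -0.5, 0.5]
opening: 0.96
```

Run:
```python
from h import *
s,p,C=look("w21")
k=fitbox(p,C,.4646,.2066,31.8,.058,0,.03)
T=np.linalg.inv(toolT(s));print((T@np.r_[k[:2],.0,1])[:2]*1000)
goto([.4646,.2066,.006],121.8)
```

```text
t 23.3 pos [0.4661 0.206  0.1582] yaw 121.65 open 84.5 F [-0.7 -0.5  0.5] q [-0.06  0.76 -0.74  1.97  0.78  0.72 -0.74]
fit [0.4641 0.205 ] yaw 31.99 [] rms px 0.41 blob [245, 151, 77, 78, 5731]
[ 0.31787671 -2.16158346]
CMD [0.0011, -0.0009, 0.1524] [-0.01, 0.02, -0.13] rows>=3.0 clock 23.35
```

View pics/w21.png

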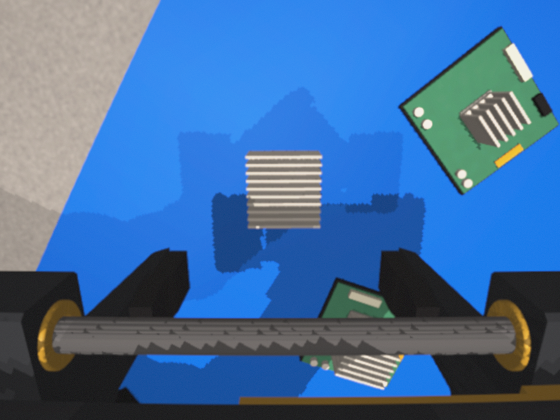

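>>> carry_out(commands=[[0.0008, -0.001, 0.05, 0, 0, -0.3], [0.0008, -0.001, 0.1, 0, 0, -0.3], [0.0008, -0.001, 0.13, 0, 0, -0.3], [0.0008, -0.001, 0.15, 0, 0, -0.3], [0.0008, -0.001, 0.15, 0, 0, -0.3], [0.0008, -0.001, 0.15, 0, 0, -0.3]])

```text
clock: 23.95
tool_pos: [0.4641, 0.2072, 0.0089]
eef_rot: [0.484, 0.875, -0.0, 0.0]
contact_force: [-0.1, -0.8, 0.7]
opening: 0.964
```

>>> carry_out(commands=[[0, 0, 0, 0, 0, 0], [0, 0, 0, 0, 0, 0], [0, 0, 0, 0, 0, 0], [0, 0, 0, 0, 0, 0], [0, 0, 0, 0, 0, 0], [0, 0, 0, 0, 0, 0]], fingers=255, grip_force=28)

```text
clock: 24.55
tool_pos: [0.4643, 0.2075, 0.0095]
eef_rot: [0.484, 0.875, 0.0, 0.001]
contact_force: [0.5, 0.4, 6.7]
opening: 0.652
```

Run:
```python
from h import *
s,p,C=look("w22")
cv2.imwrite("pics/w22c.png",cv2.resize(p["img"][190:330,190:380],None,fx=4,fy=4,interpolation=cv2.INTER_CUBIC))
goto([.6389,-.1421,.09],79.2)
```

```text
t 24.55 pos [0.4643 0.2075 0.0095] yaw 122.11 open 57.4 F [0.5 0.4 6.7] q [-0.24  0.98 -0.45  2.04  1.16  0.41 -1.07]
CMD [-0.389, -0.0378, -0.0803] [0.09, -0.0, 42.91] rows>=8.0 clock 24.6
```

View pics/w22c.png

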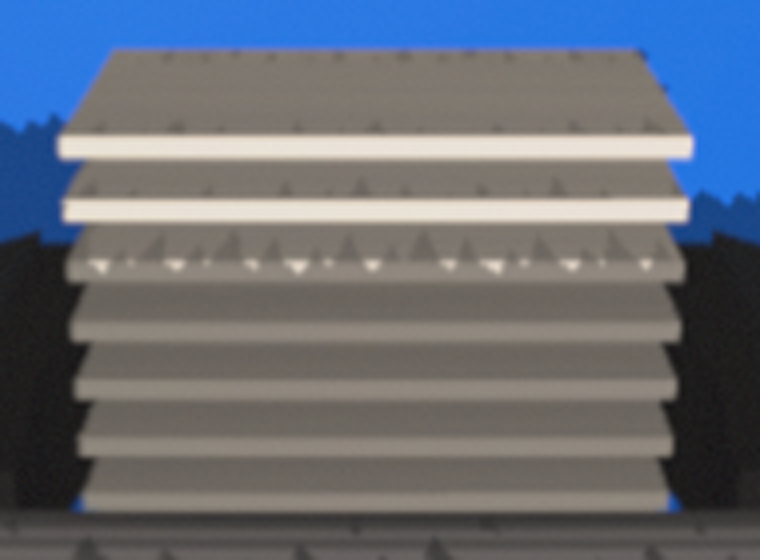

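>>> carry_out(commands=[[0, 0, -0.04, 0, 0, 0], [0, 0, -0.08, 0, 0, 0], [-0.045, -0.004, -0.1, 0, 0, 6], [-0.09, -0.009, -0.1, 0, 0, 12], [-0.138, -0.013, -0.1, 0, 0, 18], [-0.186, -0.018, -0.1, 0, 0, 24], [-0.234, -0.023, -0.1, 0, 0, 30], [-0.282, -0.027, -0.1, 0, 0, 36], [-0.33, -0.032, -0.1, 0, 0, 42.9], [-0.37, -0.036, -0.09, 0, 0, 42.9], [-0.389, -0.038, -0.08, 0, 0, 42.9], [-0.389, -0.038, -0.08, 0, 0, 42.9]])

```text
clock: 25.8
tool_pos: [0.6374, -0.1474, 0.0866]
eef_rot: [0.772, 0.635, -0.002, 0.0]
contact_force: [-0.6, 0.0, -0.0]
opening: 0.656
```

>>> carry_out(commands=[[0, 0, 0, 0, 0, 0], [0, 0, 0, 0, 0, 0], [0, 0, 0, 0, 0, 0], [0, 0, 0, 0, 0, 0]])

```text
clock: 26.2
tool_pos: [0.6384, -0.141, 0.0894]
eef_rot: [0.77, 0.638, 0.0, 0.0]
contact_force: [-0.2, 0.2, -1.6]
opening: 0.654
```

Run:
```python
from h import *
s,p,C=look("w23")
cv2.imwrite("pics/w23c.png",cv2.resize(p["img"][60:330,130:430],None,fx=2.6,fy=2.2,interpolation=cv2.INTER_CUBIC))
goto([.6389,-.1221,.03],79.2)
pm(p,C,s,[(218,202.3),(350.5,202.3)],s["tool_pos"][2]-.0095)
```

```text
t 26.2 pos [ 0.6384 -0.141   0.0894] yaw 79.34 open 57.5 F [-0.2  0.2 -1.6] q [ 0.44  0.97 -0.57  1.57  0.67  0.81 -0.59]
CMD [0.019, -0.0031, 0.0593] [0.02, -0.01, 0.11] rows>=1.2 clock 26.25
[[26.0, -29.9, 9.5], [26.0, 29.2, 9.5]]
```

View pics/w23c.png

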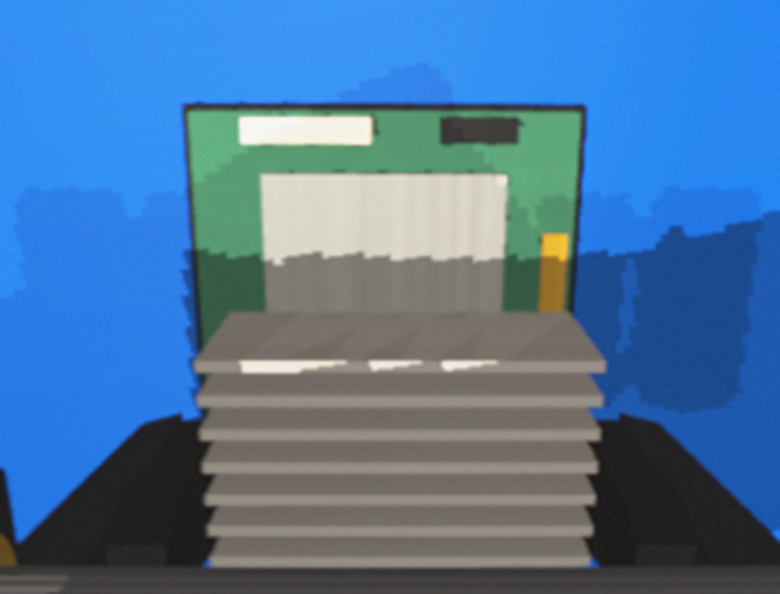

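Run:
```python
from h import *
p=r.snapshot("wrist");s=r.get_state();C=toolT(s)@p["tool_from_camera"]
pm(p,C,s,[(230.4,138.6),(325,138.6)],.011)
pm(p,C,s,[(200.8,107.3),(355.4,107.3)],.0)
```

```text
[[46.8, -33.2, 78.2], [46.8, 24.6, 78.2]]
[[65.2, -52.7, 89.2], [65.2, 44.3, 89.2]]
```

>>> carry_out(commands=[[0.0195, -0.0037, 0, 0, 0, 0], [0.0195, -0.0037, 0.02, 0, 0, 0], [0.0195, -0.0037, 0.04, 0, 0, 0], [0.0195, -0.0037, 0.055, 0, 0, 0], [0.0195, -0.0037, 0.057, 0, 0, 0], [0.0195, -0.0037, 0.057, 0, 0, 0], [0.0195, -0.0037, 0.057, 0, 0, 0], [0.0195, -0.0037, 0.057, 0, 0, 0], [0.0195, -0.0037, 0.057, 0, 0, 0]])

```text
clock: 27.2
tool_pos: [0.6389, -0.1226, 0.0326]
eef_rot: [0.77, 0.637, 0.0, 0.0]
contact_force: [0.2, -0.8, -0.7]
opening: 0.654
```

Run:
```python
from h import *
s,p,C=look("w24")
cv2.imwrite("pics/w24c.png",cv2.resize(p["img"][90:330,130:430],None,fx=2.6,fy=2.5,interpolation=cv2.INTER_CUBIC))
goto([.6389,-.1221,.03],79.2)
```

```text
t 27.2 pos [ 0.6389 -0.1226  0.0326] yaw 79.21 open 57.6 F [ 0.2 -0.8 -0.7] q [ 0.39  1.04 -0.52  1.59  0.72  0.71 -0.67]
CMD [0.0005, 0.0, 0.0025] [0.06, -0.0, 0.02] rows>=0.1 clock 27.25
```

View pics/w24c.png

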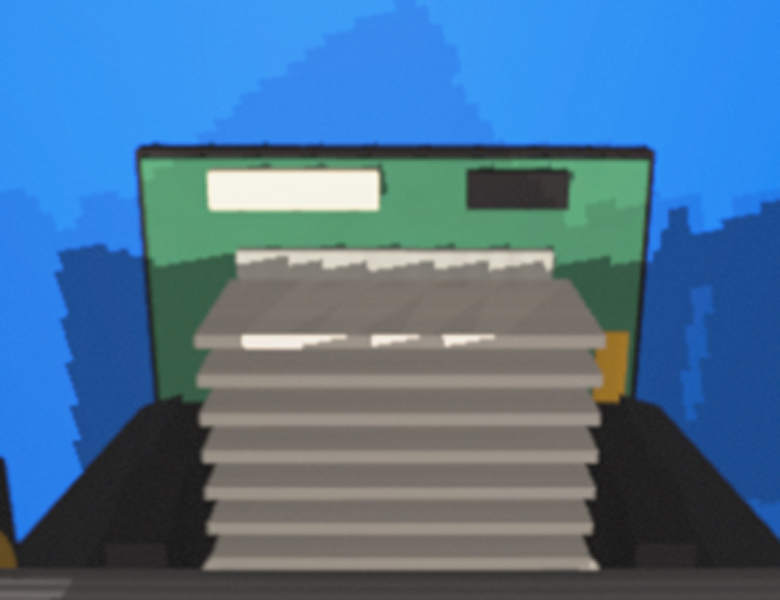

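Run:
```python
from h import *
p=r.snapshot("wrist");s=r.get_state();C=toolT(s)@p["tool_from_camera"]
pm(p,C,s,[(220.8,190),(343.1,190)],.010)
pm(p,C,s,[(182.7,148.4),(381.5,148.4)],.0)
pm(p,C,s,[(218,202.2),(350.5,202.2)],s["tool_pos"][2]-.0095)
```

```text
[[28.4, -30.6, 22.3], [28.4, 27.7, 22.3]]
[[46.9, -50.2, 32.3], [47.0, 47.4, 32.3]]
[[26.0, -29.9, 9.5], [26.1, 29.2, 9.5]]
```

>>> carry_out(commands=[[0.002, -0.001, 0.003, 0, 0, 0], [0.002, -0.001, 0.006, 0, 0, 0], [0.002, -0.001, 0.009, 0, 0, 0], [0.002, -0.001, 0.011, 0, 0, 0], [0.002, -0.001, 0.0122, 0, 0, 0], [0.002, -0.001, 0.0122, 0, 0, 0], [0.002, -0.001, 0.0122, 0, 0, 0]])

```text
clock: 28.0
tool_pos: [0.6375, -0.1203, 0.0206]
eef_rot: [0.77, 0.638, -0.0, 0.0]
contact_force: [-3.4, -0.5, 7.5]
opening: 0.654
```

Run:
```python
from h import *
s,p,C=look("w25")
cv2.imwrite("pics/w25c.png",cv2.resize(p["img"][90:330,130:430],None,fx=2.6,fy=2.5,interpolation=cv2.INTER_CUBIC))
```

```text
t 28.0 pos [ 0.6375 -0.1203  0.0206] yaw 79.23 open 57.6 F [-3.4 -0.5  7.5] q [ 0.38  1.06 -0.51  1.6   0.73  0.69 -0.68]
```

View pics/w25c.png

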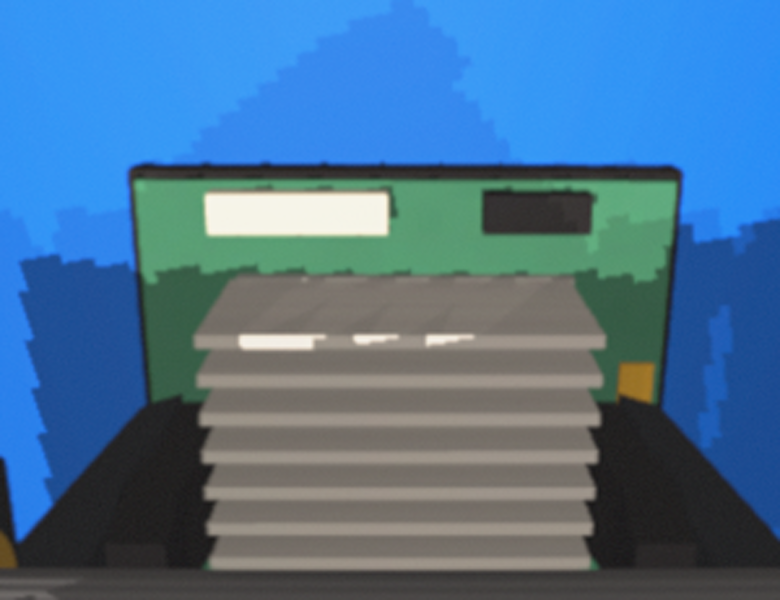

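>>> carry_out(commands=[[0, 0, -0.0005, 0, 0, 0], [0, 0, -0.0005, 0, 0, 0], [0, 0, -0.0005, 0, 0, 0], [0, 0, -0.0005, 0, 0, 0], [0, 0, -0.02, 0, 0, 0], [0, 0, -0.06, 0, 0, 0], [0, 0, -0.1, 0, 0, 0], [0, 0, -0.14, 0, 0, 0], [0, 0, -0.14, 0, 0, 0], [0, 0, -0.14, 0, 0, 0]], fingers=20)

```text
clock: 29.05
tool_pos: [0.6384, -0.1204, 0.1617]
eef_rot: [0.77, 0.638, 0.001, 0.001]
contact_force: [0.4, -1.0, -0.7]
opening: 0.923
```

Run:
```python
from h import *
s,p,C=look("w26")
cv2.imwrite("pics/w26c.png",cv2.resize(p["img"][60:330,130:430],None,fx=2.6,fy=2.2,interpolation=cv2.INTER_CUBIC))
goto([.139,-.609,.239],12.8)
```

```text
t 29.05 pos [ 0.6384 -0.1204  0.1617] yaw 79.22 open 81.2 F [ 0.4 -1.  -0.7] q [ 0.44  0.87 -0.62  1.55  0.6   0.92 -0.58]
CMD [-0.573, -0.3983, -0.0786] [0.02, 0.03, 66.42] rows>=14.0 clock 29.1
```

View pics/w26c.png

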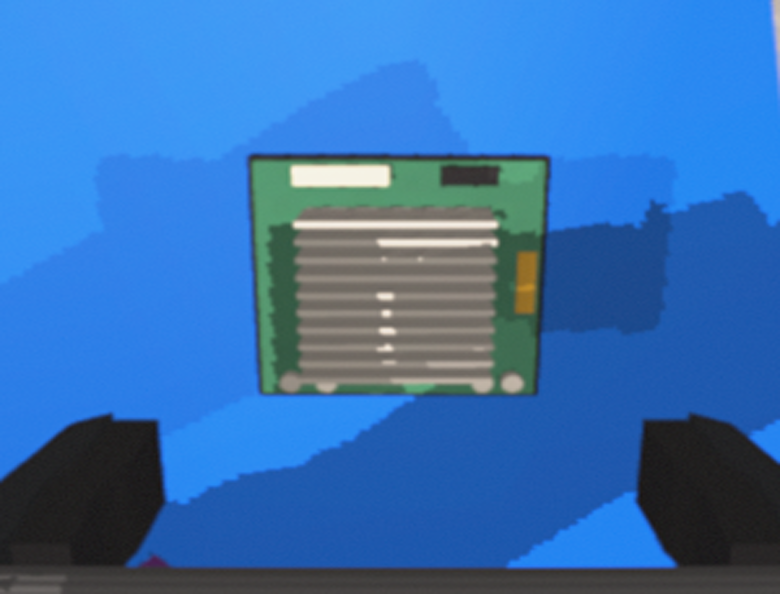

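Looks good. I'll clear the arm and check everything with the fixed cameras.

>>> carry_out(commands=[[0, 0, -0.04, 0, 0, 0], [0, 0, -0.0786, 0, 0, 0], [-0.04, -0.028, -0.0786, 0, 0, 5], [-0.08, -0.056, -0.0786, 0, 0, 10], [-0.12, -0.084, -0.0786, 0, 0, 15], [-0.16, -0.112, -0.0786, 0, 0, 20], [-0.2, -0.14, -0.0786, 0, 0, 26], [-0.24, -0.168, -0.0786, 0, 0, 32], [-0.28, -0.196, -0.0786, 0, 0, 38], [-0.32, -0.224, -0.0786, 0, 0, 44], [-0.36, -0.252, -0.0786, 0, 0, 50], [-0.4, -0.28, -0.0786, 0, 0, 56]])

```text
clock: 30.3
tool_pos: [0.2855, -0.4614, 0.237]
eef_rot: [0.98, 0.199, -0.001, -0.001]
contact_force: [0.7, -0.5, -0.4]
opening: 0.921
```

>>> carry_out(commands=[[-0.04, -0.1, 0, 0, 0, 5], [-0.04, -0.1, 0, 0, 0, 10], [-0.04, -0.1, 0, 0, 0, 10], [-0.04, -0.1, 0, 0, 0, 10], [-0.04, -0.1, 0, 0, 0, 10]])

```text
clock: 30.8
tool_pos: [0.2128, -0.3856, 0.2381]
eef_rot: [0.993, 0.116, 0.001, 0.0]
contact_force: [0.4, 0.2, -0.1]
opening: 0.925
```

Run:
```python
from h import *
s=r.get_state();print(s["clock"],np.round(s["tool_pos"],3))
t=r.snapshot("top");cv2.imwrite("pics/t27.png",t["img"]);E=t["extrinsics"]
cv2.imwrite("pics/t27c.png",cv2.resize(t["img"][145:285,115:445],None,fx=2.4,fy=3,interpolation=cv2.INTER_CUBIC))
for x,y,a,w in[(.5705,.3398,-19,.028),(.566,-.3565,-9.6,.038),(.609,.1195,11.2,.048),(.6389,-.1221,-10.8,.058)]:
    b=fitbox(t,E,x,y,a,.096,0,.008)
    hsv=cv2.cvtColor(t["img"],cv2.COLOR_BGR2HSV);m=((hsv[...,1]<80)&(hsv[...,2]>60)).astype(np.uint8)*255
    c=np.zeros_like(m);u=boxhull(t,E,x,y,a,.066,.011,.041);cv2.fillConvexPoly(c,u.astype(int),255)
    k=fitmask(t,E,m&c,x,y,a,w,.011,.041)
    d=k[:2]-b[:2];a=np.radians(b[2]*100);print("off mm",(1000*np.array([d[0]*np.cos(a)+d[1]*np.sin(a),-d[0]*np.sin(a)+d[1]*np.cos(a)])).round(1))
fitbox(t,E,.4443,-.0833,-27,.03,0,.034)
p=r.snapshot("side");cv2.imwrite("pics/s27.png",p["img"])
```

```text
30.8 [ 0.213 -0.386  0.238]
fit [0.5708 0.3403] yaw -19.11 [] rms px 0.41 blob [130, 183, 43, 43, 1225]
fit [0.5701 0.3391] yaw -13.54 [] rms px 0.43 blob [142, 198, 16, 13, 154]
off mm [-0.3 -1.4]
fit [ 0.566  -0.3565] yaw -9.41 [] rms px 0.56 blob [391, 185, 38, 38, 1168]
fit [ 0.5659 -0.3545] yaw -9.59 [] rms px 0.44 blob [402, 195, 19, 17, 255]
off mm [-0.4  2. ]
fit [0.609  0.1193] yaw 10.91 [] rms px 0.27 blob [214, 170, 40, 40, 1211]
fit [0.6069 0.1194] yaw 10.12 [] rms px 0.44 blob [222, 180, 22, 20, 350]
off mm [-2.1  0.5]
fit [ 0.639  -0.1221] yaw -10.61 [] rms px 0.17 blob [303, 158, 40, 40, 1203]
fit [ 0.6375 -0.1223] yaw -9.33 [] rms px 0.4 blob [311, 165, 26, 25, 519]
off mm [-1.4 -0.4]
fit [ 0.4434 -0.0839] yaw -7.42 [] rms px 0.93 blob [305, 245, 11, 11, 96]
```

View pics/t27c.png

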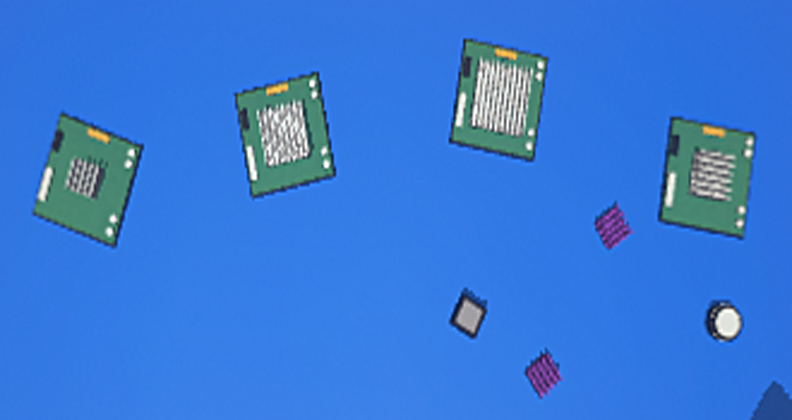

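View pics/s27.png

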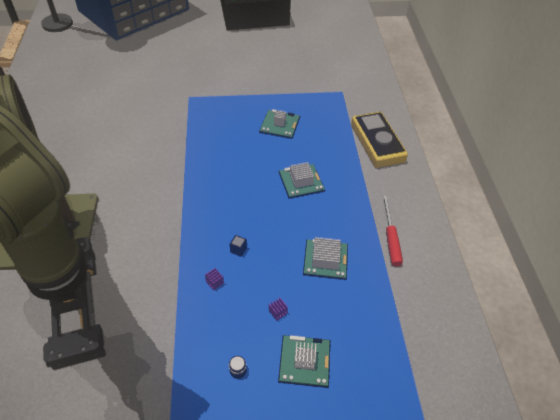

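Run:
```python
import cv2
a=cv2.imread("pics/w20.png")[120:250,215:350];b=cv2.imread("pics/w26.png")[120:250,215:350]
cv2.imwrite("pics/w20z.png",cv2.resize(a,None,fx=5.5,fy=4.5,interpolation=cv2.INTER_CUBIC))
cv2.imwrite("pics/w26z.png",cv2.resize(b,None,fx=5.5,fy=4.5,interpolation=cv2.INTER_CUBIC))
```

```text
(no output)
```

View pics/w20z.png

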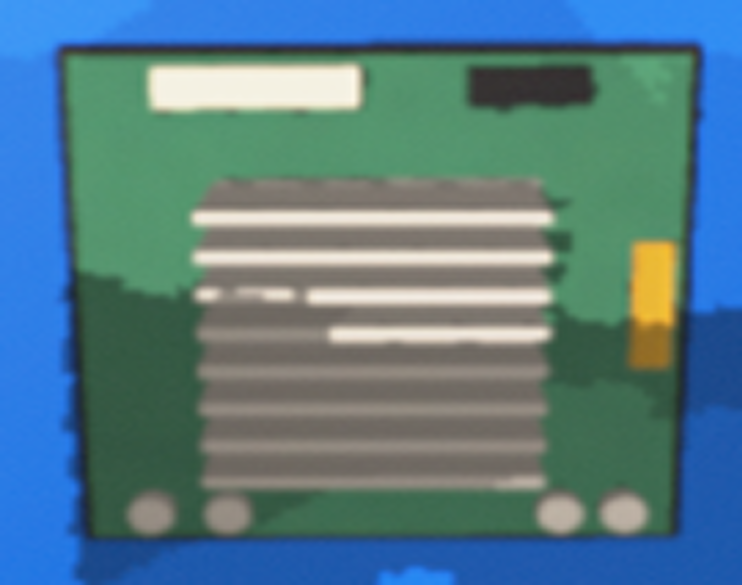

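View pics/w26z.png

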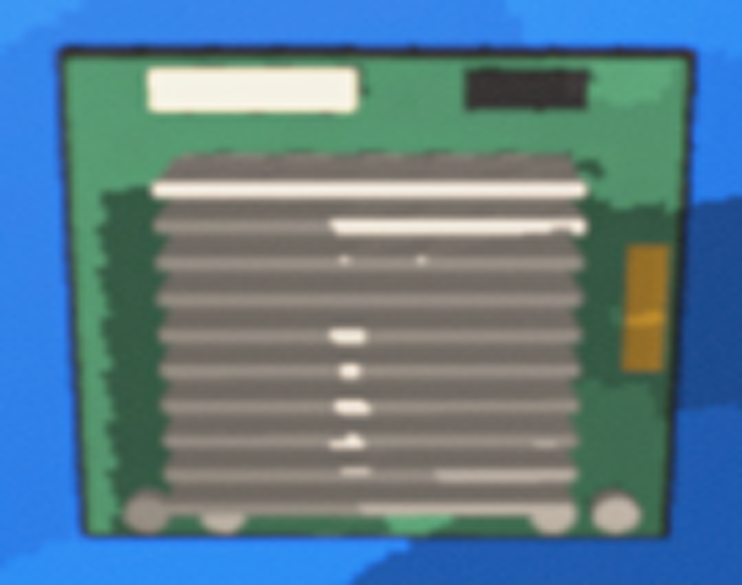

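Run:
```python
from h import *
print(r.finish_job())
```

```text
the job is handed in; nothing more can be done
None
```

All four heat sinks are on their matching chips, fins up, in the order 28, 38, 48, 58. I lowered each one until it touched the chip (about 8–12 N) before letting go. I handed the job in at about 31 s of the 93 s allowed, with the arm clear; no verdict was reported.

**Centring:** My last checks put every sink within about 2 mm of its chip's centre. The two cameras disagreed by up to about 1.5 mm, which is in line with their stated calibration. I left these offsets rather than risk regripping.

| Sink | Offset in wrist camera | Offset in top camera |
|---|---|---|
| sink_28 | about 1 mm | 1.4 mm |
| sink_38 | about 0.9 mm | 2.0 mm |
| sink_48 | about 1.4 mm | 2.1 mm |
| sink_58 | about 1.2 mm | 1.4 mm |

- **Failed fit:** One automatic wrist-camera fit for sink_48 failed because it merged the sink with nearby board parts. I took its value in the table, and the one for sink_58, by eye from the enlarged pictures.
- **Squareness:** The fitted angles of the three larger sinks agree with their boards within about 1.5°. For the smallest, the top camera read about 5° off at low resolution, while the wrist camera read 0.5°. I trust the wrist reading.
- **Left alone:** The relay, the capacitor and the two purple look-alikes appear unmoved in the final top and side pictures.
- **Joint limit:** While gripping sink_48, joint 6 read 0.04 rad, right at its lower limit to two decimals. I saw no sign that it passed the limit.

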